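Break the sharp edge of a sawn rail with a planer file

TASK

Take the blue planer file from its cork mat and break the outer top edge (the one away from the middle fence) of the rail that is still sharp and marked with red crayon: lean the file outward at about 45 degrees and push it, toe first and with light steady pressure, about 10 N,, along the full length of the edge towards the stop, in at least three strokes. It cuts on the push only, so lift it clear at the end of every stroke and bring it back through the air; the rail is held by nothing but the stop and the fence and must not be dragged back. Leave the finished rail and everything else alone, and lay the file back sole down on its cork mat.

Things in the scene. Friction and masses are not known exactly. Their poses are not given: they have to be found in the camera images.
- board: plywood planing board screwed to the bench, 300 x 180 x 18 mm; origin under its centre, x towards its end stop, z up. On the plywood: a dark stop 16 mm high across the +x end, its face at x = 105 mm, and a dark fence 30 mm wide, 30 mm high along y = 0. A rail lies in the lane on each side of the fence (which one where changes), within 1 mm of fence and stop
- rail: sharp rough-sawn cherry rail to be filed, two red crayon slashes on top; 180 (x, to the stop) x 44 (y, left) mm, loose, about 0.32 kg; origin under its centre. Height not known: 41 to 53 mm at mid length, and the top rises or falls evenly along x by up to 2 mm at the ends; find it by feel. It slides easily on the board (friction 0.2), the teeth bite (0.8): dragging back pulls it off the stop
- done_rail: the finished rail, 45 mm high, otherwise the same size and axes, no crayon, with a 6 mm pale chamfer along every long edge. Loose; not to be touched
- file_grip (a point): centre of the planer file's handle, midway along, 46 mm above the sole. File 140 mm long (x, towards its toe, with the yellow clamp), 42 wide, 61 high, about 0.38 kg: flat toothed sole, blue frame up to 14 mm above it, then on two posts a wooden bow handle 110 (x) x 24 (y) x 30 mm. z points up out of the sole. On the mat the toe points away from the robot, within 45 degrees
- file_sole (a point): middle of the file's sole (toothed underside), 46 mm straight below the handle's centre; same axes. Gripped by the handle with 40 to 70 N it holds firm for a push of 10 N
- file_toe (a point): front end of the sole, on its centre line, 70 mm ahead of the sole's middle; same axes
- mat: thin cork mat fixed to the bench, 220 (x) x 110 (y) x 4 mm; origin at the centre of its underside. The file starts on it, sole down
- glue: white glue bottle, 64 mm across, 190 mm tall, standing loose; origin under its centre; bystander
- square: try square, loose, stock 110 x 24 x 18 mm along x with a steel blade 150 mm towards y; origin under the stock; bystander
- mallet: hammer, 300 mm long, lying loose; bystander
- brush: bench brush, 240 mm long, lying loose; bystander
- block_a: sawn block 160 x 70 x 45 mm, loose; origin under its centre; bystander
- block_b: sawn block 120 x 70 x 45 mm, loose; origin under its centre; bystander
- tape: yellow tape measure, 70 mm across, 32 mm high, loose; bystander
There are look-alikes about, which are no part of the job. Leave any pink look-alike of the rail alone. What is shaped like the part that bears file_grip but turquoise is not meant.

How it is judged:
By the outcome, as a careful person would: the job done as asked, in the order asked, and still so for the second after the job is handed in, with the robot touching nothing.
It also fails if it takes over 70 s, if anything falls off the work surface, if the arm or the gripper's body presses on something with over 40 N, if the wrist force passes 120 N, or if a joint passes its speed limit or range.

ROBOT

A 6-joint arm with a two-finger parallel gripper is mounted at the origin on the work surface. World frame = base frame: x ahead of the robot, y to its left, z up, the work surface at z = 0. Lengths are in m, angles in rad, forces in N, time in s.
With the tool pointing down it reaches from about 0.375 to 0.75 m from the base axis. Payload 9 kg.
Tool frame: the origin (TCP) lies at the very end of the fingers, on their centre line; the grasp point (between the pads) lies 19 mm behind it; y points along the fingers, x is the direction in which the jaws open and shut, and the axes are right-handed (so a half turn about y gives the same grasp; the last joint's range is limited). The gripper opens to 85 mm and grips with 20 to 120 N. Pads are 22 mm wide; open, the fingers measure 114 mm over their backs; the gripper's body (76 mm by 85 mm) begins 54 mm behind the grasp point. The pads swing forward as they close: fully open they stand 13 mm farther back than shut.
Start: joints at [1.107, 0.104, 0.097, 1.564, 0, 1.353], TCP at [0.146, 0.582, 0.231] pointing down, gripper open.
Joint ranges: [-2.99, 2.99], [-0.84, 1.86], [-1.1, 1.16], [-1.84, 2.11], [-1.51, 1.56], [-3.14, 3.14]. Speed limits (rad/s): [2.22, 2.22, 2.57, 3.14, 3.14, 3.14].

INTERFACE

Orientations are given as [roll, pitch, yaw] about the fixed x, y, z axes, in that order (R = Rz(yaw) Ry(pitch) Rx(roll)).
In Python, from rig import r gives the robot as it stands.
- The arm moves only by the tool arm_command, never from a script. Its argument "steps" is a list of rows, each an object of numbers: "tx", "ty", "tz": the shift along the tool's x, y, z in m; "roll": the turn about the tool's y in degrees; "fingers": the finger opening in m, from 0 to 0.0854. A call has exactly 8 rows; each row is the pose to reach, as a shift and turn from the pose measured when the call began, along the tool's axes at that moment; what a row does not reach only later rows make up. A row lasts 1/8 s, in which the tool goes at most 62.5 mm and 10.7 degrees, less where a joint would pass 70% of its speed; a pose out of reach is approached as far as the arm can. A call with a gripper value outside its range is refused whole. The fingers move at their own pace and stop on an object; the grip force is fixed at half the most. Time passes only in rows, so rows that repeat a pose let the fingers close, or fill a call up. It gives the time, the measured TCP pose, the force and the opening at its end, in the units of the state.
- r.state(): the state, without advancing time (a new reading comes with each control period).
- r.snapshot(name): name is "scene" or "top" or "wrist"; returns a dict with "img" (420x560x3 uint8, red, green, blue), "camera_matrix" (3x3 intrinsics, pixels), "R" (3x3) and "t" (3): a world point X has camera coordinates R X + t. Camera axes: x right, y down, z forward; pixel columns grow to the right and rows downward; lengths in m; the calibration is good to about 2 mm. A picture is of the moment at which its call begins. There is no depth.
- r.hand_in(): hands the job in, once; it reports no verdict.
The state is a dict: "time": time; "joint_positions": joint angles; "dq": joint speeds; "effort": joint torques, N m; "tool_pos": TCP position; "orientation": TCP orientation; "force": force on the tool from outside, world axes, zero at the start; "wrist_torque": the same for the moment, N m; "opening": opening from 0.0 (shut) to 1.0 (fully open).
Only numpy, scipy, OpenCV 4.12 (cv2) and the standard library are available. Lean on these libraries where they do the work, as an engineer would, in place of code of your own. Each camera call takes 0.05 s, during which the arm holds its last target. There are 200 camera calls.

## Working session

There is one attempt and no reset: what is moved stays moved. The work goes in short steps, Python scripts to look and compute and a tool call to move; the robot and the scene stay as the last step left them, time stands still between calls to the robot, and variables do not carry over. Pictures are saved under pics/ and viewed, about 8 in all and at most 12, crops included, and the job is handed in when it is done.

Besides the shell and the picture viewer there is one more tool, called after ">>>" as name(argument=value, ...) on one line, values as JSON. arm_command: Moves the arm, as the interface text tells. Its arguments: {"type":"object","properties":{"steps":{"type":"array","items":{"type":"object","properties":{"tx":{"type":"number"},"ty":{"type":"number"},"tz":{"type":"number"},"roll":{"type":"number"},"fingers":{"type":"number"}}}}},"required":["steps"]}

```bash
ls; mkdir -p pics; cat > h.py <<'E'
import numpy as np, cv2
from rig import r
from scipy.spatial.transform import Rotation as Ro
def snap(n,f=None):
    s=r.snapshot(n); s['bgr']=cv2.cvtColor(s['img'],cv2.COLOR_RGB2BGR)
    if f: cv2.imwrite('pics/'+f,s['bgr'])
    np.savez('last_'+n+'.npz',**{k:s[k] for k in('img','camera_matrix','R','t')})
    return s
def ray(s,px,z):
    px=np.atleast_2d(px).astype(float); K=s['camera_matrix'];R=np.array(s['R']);t=np.array(s['t'])
    d=(np.linalg.inv(K)@np.c_[px,np.ones(len(px))].T).T@R; c=-R.T@t
    return c+d*((z-c[2])/d[:,2])[:,None]
def proj(s,X):
    X=np.atleast_2d(X); c=X@np.array(s['R']).T+np.array(s['t']); u=c@np.array(s['camera_matrix']).T
    return u[:,:2]/u[:,2:]
def tool():
    st=r.state(); return np.array(st['tool_pos']),Ro.from_euler('xyz',st['orientation']).as_matrix(),st
E
python3 - <<'E'
from h import *
a=snap('top','top1.png');b=snap('scene','scene1.png')
p,R,st=tool();print(st);print(R.round(3))
for s in(a,b):print(np.array(s['R']).round(3),np.array(s['t']).round(3),(-np.array(s['R']).T@s['t']).round(3))
E
```

```text
pics
{'time': 0.1, 'joint_positions': array([ 1.10727955e+00,  1.04640330e-01,  9.65590378e-02,  1.56388079e+00,
       -1.81348454e-05,  1.35310588e+00]), 'dq': array([-0.00032345,  0.00088434,  0.00214685,  0.00056299, -0.00205818,
        0.00054708]), 'effort': array([ 6.99268130e-03, -5.58205891e+01,  5.04721212e+01,  1.29957331e-02,
       -2.22213148e-04,  1.41030151e-05]), 'tool_pos': array([0.14587414, 0.5817017 , 0.23060624]), 'orientation': array([-1.57056226e+00,  1.14215716e-03,  1.32497015e+00]), 'force': array([ 0.43737805,  0.40755393, -0.05669336]), 'wrist_torque': array([ 0.00664656, -0.02054146, -0.00145918]), 'opening': 0.9989958239792046}
[[ 0.243 -0.001 -0.97 ]
 [ 0.97  -0.001  0.243]
 [-0.001 -1.     0.   ]]
[[ 0.018 -1.     0.023]
 [-0.994 -0.021 -0.105]
 [ 0.105 -0.021 -0.994]] [-0.037  0.499  1.737] [0.314 0.009 1.78 ]
[[ 0.507  0.862  0.012]
 [ 0.736 -0.425 -0.528]
 [-0.45   0.276 -0.849]] [-0.246 -0.318  1.727] [ 1.135 -0.401  1.302]
```

View pics/top1.png

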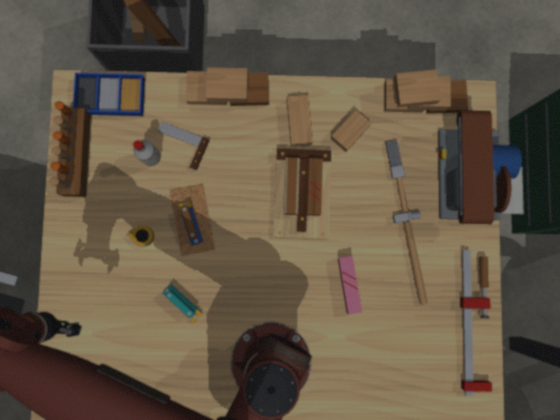

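View pics/scene1.png

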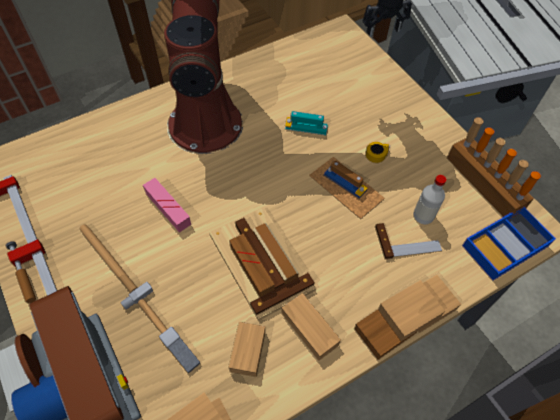

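```bash
python3 - <<'E'
from h import *
s=dict(np.load('last_top.npz'))
hsv=cv2.cvtColor(s['img'],cv2.COLOR_RGB2HSV)
P=lambda px,z:print(px,ray(s,px,z)[0].round(4))
for n,px,z in [('base',(270,388),0.1),('matTL',(172,190),.004),('matTR',(207,184),.004),('matBL',(178,254),.004),('matBR',(213,248),.004),('turq',(180,300),.03),('tape',(142,235),.03),('glue',(143,148),.1),('boardBL',(274,236),.018),('boardBR',(329,237),.018),('stopL',(278,153),.034),('stopR',(330,155),.034),('fenceB',(302,230),.048),('fenceT',(304,160),.048),('edgeL',(45,300),0),('pink',(350,285),.04)]:
  print(n,end=' ');P(px,z)
m=cv2.inRange(hsv,(105,120,40),(125,255,255)); m[:, :165]=0;m[:,215:]=0;m[:185]=0;m[260:]=0
y=cv2.inRange(hsv,(22,120,90),(34,255,255)); y[:, :165]=0;y[:,215:]=0;y[:185]=0;y[260:]=0
for mm in(m,y):
  q=np.argwhere(mm)[:,::-1]; print(len(q),q.mean(0),ray(s,q.mean(0),.012 if mm is m else .02)[0].round(4)); 
  if len(q)>5: print(cv2.minAreaRect(q.astype(np.float32)))
rm=cv2.inRange(hsv,(0,150,80),(8,255,255))|cv2.inRange(hsv,(172,150,80),(180,255,255)); rm[:, :260]=0;rm[:,340:]=0;rm[:140]=0;rm[240:]=0
q=np.argwhere(rm)[:,::-1];print('red',len(q),q.mean(0) if len(q) else '')
a=np.hstack([cv2.resize(s['img'][y0:y0+95,x0:x0+95],(395,395),interpolation=cv2.INTER_CUBIC) for x0,y0 in((150,170),(258,145))])
cv2.imwrite('pics/crop1.png',a[:,:,::-1])
E
```

```text
base (270, 388) [-0.0592  0.0001  0.1   ]
matTL (172, 190) [0.5465 0.3343 0.004 ]
matTR (207, 184) [0.5688 0.2204 0.004 ]
matBL (178, 254) [0.3376 0.3067 0.004 ]
matBR (213, 248) [0.3592 0.1941 0.004 ]
turq (180, 300) [0.1923 0.2904 0.03  ]
tape (142, 235) [0.3957 0.4195 0.03  ]
glue (143, 148) [0.6644 0.4123 0.1   ]
boardBL (274, 236) [ 0.4014 -0.0034  0.018 ]
boardBR (329, 237) [ 0.4016 -0.1821  0.018 ]
stopL (278, 153) [ 0.6717 -0.0109  0.034 ]
stopR (330, 155) [ 0.669  -0.1811  0.034 ]
fenceB (302, 230) [ 0.4208 -0.0922  0.048 ]
fenceT (304, 160) [ 0.6478 -0.0954  0.048 ]
edgeL (45, 300) [0.1829 0.7262 0.    ]
pink (350, 285) [ 0.2492 -0.2481  0.04  ]
80 [195.1375 227.3125] [0.4249 0.2532 0.012 ]
((191.56602478027344, 225.4811248779297), (34.47749328613281, 10.164681434631348), 74.05460357666016)
0 [nan nan] [nan nan nan]
red 54 [314.53703704 190.31481481]<stdin>:10: RuntimeWarning: Mean of empty slice.
  ret = um.true_divide(
```

View pics/crop1.png

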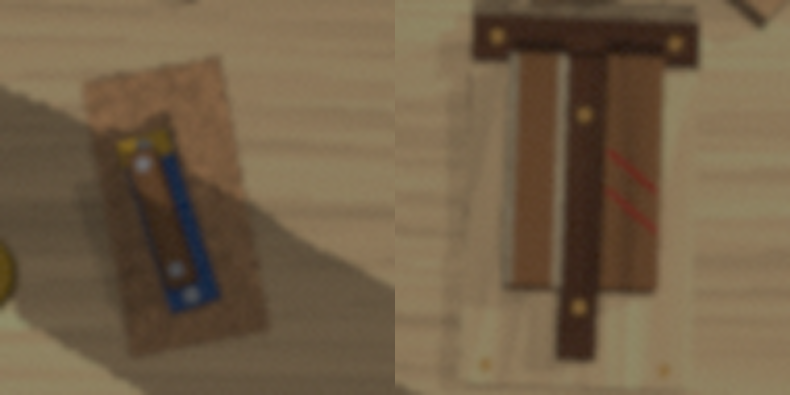

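>>> arm_command(steps=[{"tx":0.04,"tz":0.03},{"tx":0.08,"tz":0.06},{"tx":0.12,"tz":0.09},{"tx":0.16,"tz":0.12},{"tx":0.2,"tz":0.15},{"tx":0.24,"tz":0.18},{"tx":0.28,"tz":0.21},{"tx":0.32,"tz":0.23}])

```text
schema error: expected keys tx, ty, tz, roll, fingers
```

```bash
cat > t.py <<'E'
from h import *
p,R,st=tool();print(st['time'],p.round(4),st['joint_positions'].round(3),st['force'].round(1),round(st['opening'],3));print(R.round(3))
E
python3 t.py
```

```text
0.1 [0.1459 0.5817 0.2306] [ 1.107  0.105  0.097  1.564 -0.     1.353] [ 0.4  0.4 -0.1] 0.999
[[ 0.243 -0.001 -0.97 ]
 [ 0.97  -0.001  0.243]
 [-0.001 -1.     0.   ]]
```

>>> arm_command(steps=[{"tx":0.04,"ty":0,"tz":0.03,"roll":0,"fingers":0.085},{"tx":0.08,"ty":0,"tz":0.06,"roll":0,"fingers":0.085},{"tx":0.12,"ty":0,"tz":0.09,"roll":0,"fingers":0.085},{"tx":0.16,"ty":0,"tz":0.12,"roll":0,"fingers":0.085},{"tx":0.2,"ty":0,"tz":0.15,"roll":0,"fingers":0.085},{"tx":0.24,"ty":0,"tz":0.18,"roll":0,"fingers":0.085},{"tx":0.28,"ty":0,"tz":0.21,"roll":0,"fingers":0.085},{"tx":0.32,"ty":0,"tz":0.23,"roll":0,"fingers":0.085}])

```text
time: 1.1
tool_pos: [0.0059, 0.8474, 0.1984]
orientation: [-1.558, -0.065, 1.325]
force: [0.1, -0.4, 2.0]
opening: 0.994
```

```bash
python3 t.py
```

```text
1.1 [0.0059 0.8474 0.1984] [1.408 0.962 1.156 1.699 0.007 1.653] [ 0.1 -0.4  2. ] 0.994
[[ 0.242  0.004 -0.97 ]
 [ 0.968  0.066  0.242]
 [ 0.065 -0.998  0.012]]
```

>>> arm_command(steps=[{"tx":0.06,"ty":-0.02,"tz":0.015,"roll":0,"fingers":0.085},{"tx":0.12,"ty":-0.05,"tz":0.03,"roll":0,"fingers":0.085},{"tx":0.18,"ty":-0.1,"tz":0.045,"roll":0,"fingers":0.085},{"tx":0.24,"ty":-0.13,"tz":0.06,"roll":0,"fingers":0.085},{"tx":0.3,"ty":-0.16,"tz":0.075,"roll":0,"fingers":0.085},{"tx":0.36,"ty":-0.2,"tz":0.09,"roll":0,"fingers":0.085},{"tx":0.4,"ty":-0.25,"tz":0.1,"roll":0,"fingers":0.085},{"tx":0.4,"ty":-0.3,"tz":0.1,"roll":0,"fingers":0.085}])

```text
time: 2.1
tool_pos: [0.0043, 0.8553, 0.2499]
orientation: [-1.545, -0.132, 1.324]
force: [0.2, -0.4, -0.3]
opening: 0.996
```

```bash
python3 t.py
```

```text
2.1 [0.0043 0.8553 0.2499] [1.409 0.901 1.154 1.69  0.014 1.654] [ 0.2 -0.4 -0.3] 0.996
[[ 0.242  0.008 -0.97 ]
 [ 0.961  0.134  0.241]
 [ 0.132 -0.991  0.025]]
```

```bash
cat >> h.py <<'E'
def to(X,yaw=None):
    "shift in tool axes to world TCP X, and roll so tool x heads at yaw (deg)"
    p,R,st=tool(); d=R.T@(np.array(X)-p); o=[d.round(4)]
    if yaw is not None:
        from scipy.optimize import brentq
        f=lambda a:(lambda v:(np.degrees(np.arctan2(v[1],v[0]))-yaw+180)%360-180)(R@Ro.from_euler('y',a,degrees=True).as_matrix()[:,0])
        o.append(round(brentq(f,-80,80),1))
    return o
E
python3 - <<'E'
from h import *
s=dict(np.load('last_top.npz'))
A=ray(s,(184.4,208.9),.055)[0];B=ray(s,(192.3,234.9),.055)[0]
C=(A+B)/2;d=A-B;print(A,B,C,np.degrees(np.arctan2(d[1],d[0])))
t=ray(s,(184.9,204.9),.018)[0];h=ray(s,(196.2,242.8),.014)[0];d=t-h;print(t,h,(t+h)/2,np.degrees(np.arctan2(d[1],d[0])))
p,R,st=tool();H=np.array([C[0],C[1],.05]) 
X=H+R[:,1]*.019-R[:,1]*.12
print(X,to(X,106))
E
```

```text
[0.48007094 0.28336173 0.055     ] [0.39796042 0.25539573 0.055     ] [0.43901568 0.26937873 0.055     ] 18.808312083129398
[0.49672258 0.28810647 0.018     ] [0.37466265 0.2477638  0.014     ] [0.43569262 0.26793514 0.016     ] 18.289507317630743
[0.43824868 0.25582367 0.15008333] [array([-0.4844,  0.0217, -0.5679]), -29.9]
```

>>> arm_command(steps=[{"tx":-0.04,"ty":0,"tz":-0.047,"roll":-5,"fingers":0.085},{"tx":-0.08,"ty":0,"tz":-0.094,"roll":-10,"fingers":0.085},{"tx":-0.12,"ty":0,"tz":-0.14,"roll":-15,"fingers":0.085},{"tx":-0.16,"ty":0,"tz":-0.188,"roll":-20,"fingers":0.085},{"tx":-0.2,"ty":0,"tz":-0.235,"roll":-25,"fingers":0.085},{"tx":-0.24,"ty":0,"tz":-0.28,"roll":-30,"fingers":0.085},{"tx":-0.28,"ty":0,"tz":-0.33,"roll":-32,"fingers":0.085},{"tx":-0.32,"ty":0,"tz":-0.376,"roll":-32,"fingers":0.085}])

```text
time: 3.1
tool_pos: [0.261, 0.4992, 0.2046]
orientation: [-1.621, -0.126, 1.888]
force: [1.1, -0.3, 0.6]
opening: 0.995
```

```bash
python3 t.py; python3 -c "
from h import *
print(to([.438,.256,.15],108))"
```

```text
3.1 [0.261  0.4992 0.2046] [ 0.808 -0.169 -0.226  1.41   0.087  0.499] [ 1.1 -0.3  0.6] 0.995
[[-0.31   0.009 -0.951]
 [ 0.942  0.135 -0.306]
 [ 0.126 -0.991 -0.05 ]]
[array([-0.2909,  0.0227, -0.0911]), 0.2]
```

>>> arm_command(steps=[{"tx":-0.05,"ty":0,"tz":-0.015,"roll":0,"fingers":0.085},{"tx":-0.1,"ty":0.005,"tz":-0.03,"roll":0,"fingers":0.085},{"tx":-0.15,"ty":0.01,"tz":-0.045,"roll":0,"fingers":0.085},{"tx":-0.2,"ty":0.015,"tz":-0.06,"roll":0,"fingers":0.085},{"tx":-0.25,"ty":0.02,"tz":-0.075,"roll":0,"fingers":0.085},{"tx":-0.285,"ty":0.02,"tz":-0.09,"roll":0,"fingers":0.085},{"tx":-0.291,"ty":0.022,"tz":-0.091,"roll":0,"fingers":0.085},{"tx":-0.291,"ty":0.022,"tz":-0.091,"roll":0,"fingers":0.085}])

```text
time: 4.1
tool_pos: [0.4377, 0.2558, 0.1509]
orientation: [-1.621, -0.127, 1.888]
force: [0.0, 0.7, 1.0]
opening: 0.996
```

```bash
python3 t.py; python3 -c "
from h import *
s=snap('wrist','wr1.png');print((-s['R'].T@s['t']).round(3));print(proj(s,[.438,.268,.06]),proj(s,tool()[0]))"
```

```text
4.1 [0.4377 0.2558 0.1509] [ 0.188 -0.266 -0.406  1.397  0.132 -0.123] [0.  0.7 1. ] 0.996
[[-0.309  0.009 -0.951]
 [ 0.943  0.135 -0.305]
 [ 0.126 -0.991 -0.05 ]]
[0.357 0.21  0.287]
[[274.70194367 213.8011774 ]] [[276.61951626 276.17231793]]
```

View pics/wr1.png

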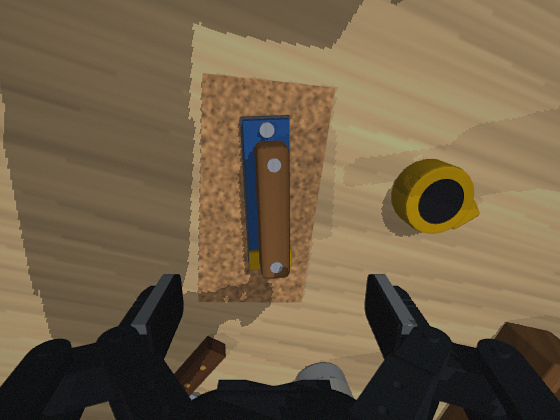

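```bash
python3 - <<'E'
from h import *
s=dict(np.load('last_wrist.npz'))
A=ray(s,(272,143),.065)[0];B=ray(s,(274.5,277),.065)[0];d=B-A
print(A,B,np.linalg.norm(d),(A+B)/2,np.degrees(np.arctan2(d[1],d[0])))
a,b=ray(s,[(244,118),(290,116)],.018);c=ray(s,(250,270),.02)[0]
d2=c-a;print('heel',a,b,np.linalg.norm(b-a),np.degrees(np.arctan2(d2[1],d2[0])))
for q in ray(s,[(203,74),(335,88),(302,301),(199,301)],.004):print(q.round(4))
p,R,st=tool();C=(A+B)/2;
X=np.r_[C[:2],.05]+R[:,1]*.019
print(X,to(X,108.5))
E
```

```text
[0.38656917 0.2484264  0.065     ] [0.48918506 0.28396695 0.065     ] 0.10859627707808406 [0.43787712 0.26619668 0.065     ] 19.103295438412733
heel [0.38035963 0.22865403 0.018     ] [0.36767819 0.26389267 0.018     ] 0.03745104043986722 18.48379781910781
[0.3588 0.1892 0.004 ]
[0.3351 0.296  0.004 ]
[0.5475 0.3432 0.004 ]
[0.5714 0.2363 0.004 ]
[0.43804425 0.26877279 0.03117619] [array([-0.0036,  0.1204,  0.0016]), -0.3]
```

>>> arm_command(steps=[{"tx":-0.003,"ty":0.04,"tz":0.001,"roll":-0.7,"fingers":0.085},{"tx":-0.004,"ty":0.08,"tz":0.002,"roll":-0.7,"fingers":0.085},{"tx":-0.004,"ty":0.11,"tz":0.002,"roll":-0.7,"fingers":0.085},{"tx":-0.004,"ty":0.12,"tz":0.002,"roll":-0.7,"fingers":0.085},{"tx":-0.004,"ty":0.12,"tz":0.002,"roll":-0.7,"fingers":0.06},{"tx":-0.004,"ty":0.12,"tz":0.002,"roll":-0.7,"fingers":0.03},{"tx":-0.004,"ty":0.12,"tz":0.002,"roll":-0.7,"fingers":0.0},{"tx":-0.004,"ty":0.12,"tz":0.002,"roll":-0.7,"fingers":0.0}])

```text
time: 5.15
tool_pos: [0.439, 0.2678, 0.0334]
orientation: [-1.625, -0.124, 1.901]
force: [-2.4, -3.6, 10.6]
opening: 0.276
```

```bash
python3 t.py
```

```text
5.15 [0.439  0.2678 0.0334] [ 0.213 -0.184 -0.552  1.164  0.13  -0.111] [-2.4 -3.6 10.6] 0.276
[[-0.322  0.011 -0.947]
 [ 0.939  0.135 -0.317]
 [ 0.124 -0.991 -0.054]]
```

>>> arm_command(steps=[{"tx":0,"ty":-0.05,"tz":0,"roll":0,"fingers":0},{"tx":0,"ty":-0.1,"tz":0,"roll":0,"fingers":0},{"tx":0.05,"ty":-0.12,"tz":0.015,"roll":4,"fingers":0},{"tx":0.1,"ty":-0.13,"tz":0.03,"roll":8,"fingers":0},{"tx":0.155,"ty":-0.14,"tz":0.045,"roll":12,"fingers":0},{"tx":0.21,"ty":-0.15,"tz":0.06,"roll":16,"fingers":0},{"tx":0.265,"ty":-0.16,"tz":0.075,"roll":20,"fingers":0},{"tx":0.32,"ty":-0.17,"tz":0.09,"roll":20,"fingers":0}])

```text
time: 6.15
tool_pos: [0.2476, 0.5179, 0.2371]
orientation: [-1.579, -0.135, 1.548]
force: [1.1, 0.5, -3.5]
opening: 0.276
```

```bash
python3 t.py;  python3 -c "
from h import *
print(to([.0,.9,.3]))"
```

```text
6.15 [0.2476 0.5179 0.2371] [ 0.854 -0.136 -0.136  1.461  0.08   0.881] [ 1.1  0.5 -3.5] 0.276
[[ 0.023  0.011 -1.   ]
 [ 0.991  0.134  0.024]
 [ 0.135 -0.991 -0.008]]
[array([ 0.3814, -0.0138,  0.2561])]
```

>>> arm_command(steps=[{"tx":0.055,"ty":0,"tz":0.03,"roll":0,"fingers":0},{"tx":0.11,"ty":0,"tz":0.06,"roll":0,"fingers":0},{"tx":0.165,"ty":0,"tz":0.09,"roll":0,"fingers":0},{"tx":0.22,"ty":0,"tz":0.12,"roll":0,"fingers":0},{"tx":0.275,"ty":0.01,"tz":0.15,"roll":0,"fingers":0},{"tx":0.33,"ty":0.02,"tz":0.18,"roll":0,"fingers":0},{"tx":0.39,"ty":0.04,"tz":0.21,"roll":0,"fingers":0},{"tx":0.45,"ty":0.06,"tz":0.22,"roll":0,"fingers":0}])

```text
time: 7.15
tool_pos: [0.0461, 0.8844, 0.2112]
orientation: [-1.579, -0.163, 1.549]
force: [1.2, -0.5, -4.3]
opening: 0.269
```

```bash
python3 t.py
```

```text
7.15 [0.0461 0.8844 0.2112] [1.364 0.946 1.146 1.609 0.021 1.389] [ 1.2 -0.5 -4.3] 0.269
[[ 0.022  0.012 -1.   ]
 [ 0.987  0.162  0.024]
 [ 0.162 -0.987 -0.008]]
```

>>> arm_command(steps=[{"tx":0.2,"ty":0.04,"tz":0,"roll":0,"fingers":0},{"tx":0.2,"ty":0.04,"tz":0,"roll":0,"fingers":0},{"tx":0.2,"ty":0.04,"tz":0,"roll":0,"fingers":0},{"tx":0.2,"ty":0.04,"tz":0,"roll":0,"fingers":0},{"tx":0.2,"ty":0.04,"tz":0,"roll":0,"fingers":0},{"tx":0.2,"ty":0.04,"tz":0,"roll":0,"fingers":0},{"tx":0.2,"ty":0.04,"tz":0,"roll":0,"fingers":0},{"tx":0.2,"ty":0.04,"tz":0,"roll":0,"fingers":0}])

```text
time: 8.15
tool_pos: [0.0442, 0.9417, 0.1551]
orientation: [-1.585, -0.237, 1.549]
force: [-0.4, 0.1, -3.7]
opening: 0.275
```

```bash
python3 t.py
```

```text
8.15 [0.0442 0.9417 0.1551] [1.377 1.029 1.155 1.461 0.026 1.404] [-0.4  0.1 -3.7] 0.275
[[ 0.021  0.019 -1.   ]
 [ 0.972  0.235  0.025]
 [ 0.235 -0.972 -0.014]]
```

>>> arm_command(steps=[{"tx":0.6,"ty":-0.05,"tz":0,"roll":0,"fingers":0},{"tx":0.6,"ty":-0.05,"tz":0,"roll":0,"fingers":0},{"tx":0.6,"ty":-0.05,"tz":0,"roll":0,"fingers":0},{"tx":0.6,"ty":-0.05,"tz":0,"roll":0,"fingers":0},{"tx":0.6,"ty":-0.05,"tz":0,"roll":0,"fingers":0},{"tx":0.6,"ty":-0.05,"tz":0,"roll":0,"fingers":0},{"tx":0.6,"ty":-0.05,"tz":0,"roll":0,"fingers":0},{"tx":0.6,"ty":-0.05,"tz":0,"roll":0,"fingers":0}])

```text
time: 9.15
tool_pos: [0.0384, 0.9742, 0.162]
orientation: [-1.59, -0.312, 1.551]
force: [0.2, -0.7, -3.7]
opening: 0.269
```

```bash
python3 t.py
```

```text
9.15 [0.0384 0.9742 0.162 ] [1.388 1.031 1.155 1.383 0.031 1.416] [ 0.2 -0.7 -3.7] 0.269
[[ 0.019  0.025 -0.999]
 [ 0.952  0.306  0.026]
 [ 0.307 -0.952 -0.018]]
```

>>> arm_command(steps=[{"tx":0.6,"ty":-0.05,"tz":0,"roll":0,"fingers":0},{"tx":0.6,"ty":-0.05,"tz":0,"roll":0,"fingers":0},{"tx":0.6,"ty":-0.05,"tz":0,"roll":0,"fingers":0},{"tx":0.6,"ty":-0.05,"tz":0,"roll":0,"fingers":0},{"tx":0.6,"ty":-0.05,"tz":0,"roll":0,"fingers":0},{"tx":0.6,"ty":-0.05,"tz":0,"roll":0,"fingers":0},{"tx":0.6,"ty":-0.05,"tz":0,"roll":0,"fingers":0},{"tx":0.6,"ty":-0.05,"tz":0,"roll":0,"fingers":0}])

```text
time: 10.15
tool_pos: [0.0341, 0.9992, 0.1904]
orientation: [-1.595, -0.386, 1.552]
force: [-0.6, 0.5, -3.1]
opening: 0.268
```

>>> arm_command(steps=[{"tx":0.6,"ty":-0.05,"tz":0,"roll":0,"fingers":0},{"tx":0.6,"ty":-0.05,"tz":0,"roll":0,"fingers":0},{"tx":0.6,"ty":-0.05,"tz":0,"roll":0,"fingers":0},{"tx":0.6,"ty":-0.05,"tz":0,"roll":0,"fingers":0},{"tx":0.6,"ty":-0.05,"tz":0,"roll":0,"fingers":0},{"tx":0.6,"ty":-0.05,"tz":0,"roll":0,"fingers":0},{"tx":0.6,"ty":-0.05,"tz":0,"roll":0,"fingers":0},{"tx":0.6,"ty":-0.05,"tz":0,"roll":0,"fingers":0}])

```text
time: 11.15
tool_pos: [0.0306, 1.0174, 0.234]
orientation: [-1.599, -0.46, 1.555]
force: [1.0, -0.8, -3.3]
opening: 0.272
```

>>> arm_command(steps=[{"tx":0.6,"ty":-0.05,"tz":0,"roll":0,"fingers":0},{"tx":0.6,"ty":-0.05,"tz":0,"roll":0,"fingers":0},{"tx":0.6,"ty":-0.05,"tz":0,"roll":0,"fingers":0},{"tx":0.6,"ty":-0.05,"tz":0,"roll":0,"fingers":0},{"tx":0.6,"ty":-0.05,"tz":0,"roll":0,"fingers":0},{"tx":0.6,"ty":-0.05,"tz":0,"roll":0,"fingers":0},{"tx":0.6,"ty":-0.05,"tz":0,"roll":0,"fingers":0},{"tx":0.6,"ty":-0.05,"tz":0,"roll":0,"fingers":0}])

```text
time: 12.15
tool_pos: [0.0276, 1.0293, 0.2884]
orientation: [-1.604, -0.535, 1.557]
force: [-0.2, -0.6, -3.3]
opening: 0.269
```

```bash
python3 t.py
```

```text
12.15 [0.0276 1.0293 0.2884] [1.405 0.925 1.155 1.266 0.045 1.44 ] [-0.2 -0.6 -3.3] 0.269
[[ 0.012  0.04  -0.999]
 [ 0.86   0.509  0.031]
 [ 0.509 -0.86  -0.029]]
```

>>> arm_command(steps=[{"tx":0.6,"ty":-0.05,"tz":0.6,"roll":0,"fingers":0},{"tx":0.6,"ty":-0.05,"tz":0.6,"roll":0,"fingers":0},{"tx":0.6,"ty":-0.05,"tz":0.6,"roll":0,"fingers":0},{"tx":0.6,"ty":-0.05,"tz":0.6,"roll":0,"fingers":0},{"tx":0.6,"ty":-0.05,"tz":0.6,"roll":0,"fingers":0},{"tx":0.6,"ty":-0.05,"tz":0.6,"roll":0,"fingers":0},{"tx":0.6,"ty":-0.05,"tz":0.6,"roll":0,"fingers":0},{"tx":0.6,"ty":-0.05,"tz":0.6,"roll":0,"fingers":0}])

```text
time: 13.15
tool_pos: [-0.2176, 1.0159, 0.3222]
orientation: [-1.591, -0.602, 1.559]
force: [-0.1, 0.1, -3.7]
opening: 0.273
```

```bash
python3 t.py
```

```text
13.15 [-0.2176  1.0159  0.3222] [ 1.683  0.902  1.155  1.226 -0.09   1.673] [-0.1  0.1 -3.7] 0.273
[[ 0.01   0.027 -1.   ]
 [ 0.824  0.566  0.023]
 [ 0.567 -0.824 -0.016]]
```

>>> arm_command(steps=[{"tx":0.6,"ty":-0.05,"tz":0.4,"roll":0,"fingers":0},{"tx":0.6,"ty":-0.05,"tz":0.4,"roll":0,"fingers":0},{"tx":0.6,"ty":-0.05,"tz":0.4,"roll":0,"fingers":0},{"tx":0.6,"ty":-0.05,"tz":0.4,"roll":0,"fingers":0},{"tx":0.6,"ty":-0.05,"tz":0.4,"roll":0,"fingers":0},{"tx":0.6,"ty":-0.05,"tz":0.4,"roll":0,"fingers":0},{"tx":0.6,"ty":-0.05,"tz":0.4,"roll":0,"fingers":0},{"tx":0.6,"ty":-0.05,"tz":0.4,"roll":0,"fingers":0}])

```text
time: 14.15
tool_pos: [-0.3217, 0.9922, 0.3681]
orientation: [-1.569, -0.672, 1.56]
force: [0.3, -0.2, -4.3]
opening: 0.271
```

>>> arm_command(steps=[{"tx":0.6,"ty":-0.05,"tz":0.2,"roll":0,"fingers":0},{"tx":0.6,"ty":-0.05,"tz":0.2,"roll":0,"fingers":0},{"tx":0.6,"ty":-0.05,"tz":0.2,"roll":0,"fingers":0},{"tx":0.6,"ty":-0.05,"tz":0.2,"roll":0,"fingers":0},{"tx":0.6,"ty":-0.05,"tz":0.2,"roll":0,"fingers":0},{"tx":0.6,"ty":-0.05,"tz":0.2,"roll":0,"fingers":0},{"tx":0.6,"ty":-0.05,"tz":0.2,"roll":0,"fingers":0},{"tx":0.6,"ty":-0.05,"tz":0.2,"roll":0,"fingers":0}])

```text
time: 15.15
tool_pos: [-0.3229, 0.9871, 0.4395]
orientation: [-1.547, -0.742, 1.559]
force: [-0.9, -1.1, -4.1]
opening: 0.271
```

```bash
python3 t.py
python3 - <<'E'
from h import *
# rail geometry: from saved top & scene views
for n in('top','scene'):
  s=dict(np.load(f'last_{n}.npz'))
  x0,y0=(258,145) if n=='top' else (215,215)
  cv2.imwrite(f'pics/b_{n}.png',cv2.resize(s['img'][y0:y0+95,x0:x0+110,::-1],None,fx=6,fy=6,interpolation=cv2.INTER_CUBIC))
E
```

```text
15.15 [-0.3229  0.9871  0.4395] [ 1.803  0.798  1.155  1.195 -0.141  1.752] [-0.9 -1.1 -4.1] 0.271
[[ 0.009 -0.016 -1.   ]
 [ 0.737  0.676 -0.004]
 [ 0.676 -0.737  0.018]]
```

View pics/b_top.png

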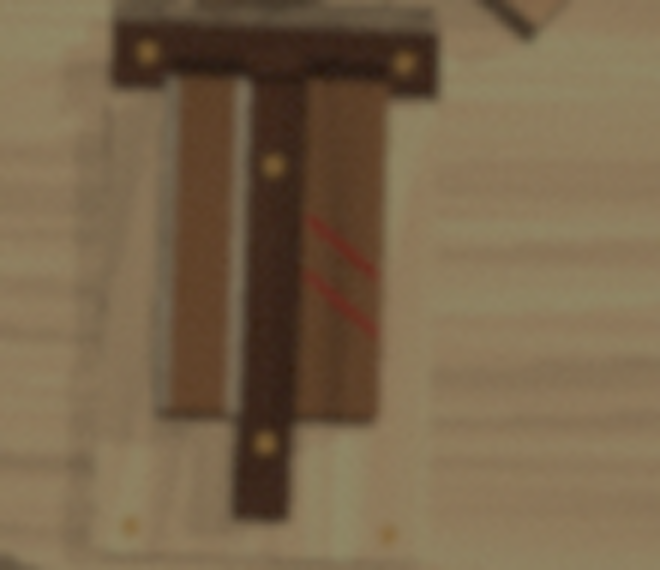

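View pics/b_scene.png

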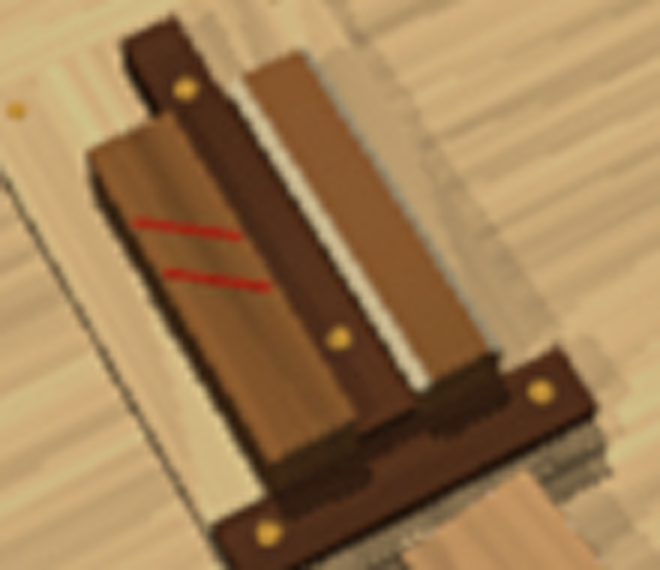

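```bash
cat > geo.py <<'E'
from h import *
T=dict(np.load('last_top.npz'));S=dict(np.load('last_scene.npz'))
def tri(a,b):
    P=[s['camera_matrix']@np.c_[s['R'],s['t']] for s in(T,S)]
    x=cv2.triangulatePoints(P[0],P[1],np.array(a,float).reshape(2,1),np.array(b,float).reshape(2,1))[:,0];return x[:3]/x[3]
t=lambda x,y:((x+.5)/6-.5+258,(y+.5)/6-.5+145)
c=lambda x,y:((x+.5)/6-.5+215,(y+.5)/6-.5+215)
n=tri(t(376,418),c(90,155));f=tri(t(388,80),c(268,465))
print('near',n,'far',f,np.linalg.norm(f-n),np.degrees(np.arctan2(f[1]-n[1],f[0]-n[0])))
# screws on fence, z=.048; on stop z=.034; slab screws .018
for nm,a,b in(('fence1',(274,165),(338,338)),('fence2',(264,442),(186,88)),('stopR',(405,63),(267,534)),('stopL',(147,52),(540,391))):
    print(nm,tri(t(*a),c(*b)))
for q in ray(T,[t(388,535),t(130,525)],.018): print(q)
for z in(.06,.065,.07): print(z,ray(T,[t(376,418),t(388,80)],z),ray(S,[c(90,155),c(268,465)],z))
E
python3 geo.py
```

```text
near [ 0.47199572 -0.14966801  0.05301362] far [ 0.6529944  -0.1545442   0.06019906] 0.18120687461273283 -1.543202621239202
fence1 [ 0.60839481 -0.09428241  0.04471384]
fence2 [ 0.45839833 -0.09107464  0.04482896]
stopR [ 0.66909478 -0.1658844   0.02946524]
stopL [ 0.67158732 -0.02485534  0.03074829]
[ 0.41174461 -0.1600211   0.018     ]
[ 0.4144078  -0.02015913  0.018     ]
0.06 [[ 0.47139494 -0.14894199  0.06      ]
 [ 0.65362443 -0.15338376  0.06      ]] [[ 0.47565731 -0.15116343  0.06      ]
 [ 0.65224498 -0.15583592  0.06      ]]
0.065 [[ 0.47093732 -0.14848181  0.065     ]
 [ 0.65263704 -0.15291066  0.065     ]] [[ 0.47831126 -0.1521678   0.065     ]
 [ 0.65418799 -0.15682148  0.065     ]]
0.07 [[ 0.47047969 -0.14802163  0.07      ]
 [ 0.65164964 -0.15243757  0.07      ]] [[ 0.4809652  -0.15317216  0.07      ]
 [ 0.656131   -0.15780703  0.07      ]]
```

>>> arm_command(steps=[{"tx":-0.015,"ty":-0.014,"tz":-0.058,"roll":0,"fingers":0},{"tx":-0.03,"ty":-0.027,"tz":-0.116,"roll":0,"fingers":0},{"tx":-0.045,"ty":-0.04,"tz":-0.174,"roll":0,"fingers":0},{"tx":-0.06,"ty":-0.054,"tz":-0.232,"roll":0,"fingers":0},{"tx":-0.075,"ty":-0.068,"tz":-0.29,"roll":0,"fingers":0},{"tx":-0.09,"ty":-0.081,"tz":-0.348,"roll":0,"fingers":0},{"tx":-0.105,"ty":-0.095,"tz":-0.406,"roll":0,"fingers":0},{"tx":-0.12,"ty":-0.108,"tz":-0.464,"roll":0,"fingers":0}])

```text
time: 16.15
tool_pos: [0.125, 0.8328, 0.4304]
orientation: [-1.548, -0.743, 1.559]
force: [0.3, 1.7, -2.9]
opening: 0.272
```

```bash
python3 t.py
```

```text
16.15 [0.125  0.8328 0.4304] [1.163 0.003 0.152 1.024 0.286 1.271] [ 0.3  1.7 -2.9] 0.272
[[ 0.009 -0.015 -1.   ]
 [ 0.736  0.677 -0.004]
 [ 0.676 -0.736  0.017]]
```

>>> arm_command(steps=[{"tx":0.015,"ty":0.014,"tz":-0.055,"roll":0,"fingers":0},{"tx":0.03,"ty":0.028,"tz":-0.11,"roll":0,"fingers":0},{"tx":0.045,"ty":0.042,"tz":-0.165,"roll":0,"fingers":0},{"tx":0.06,"ty":0.055,"tz":-0.22,"roll":0,"fingers":0},{"tx":0.1,"ty":0.085,"tz":-0.275,"roll":0,"fingers":0},{"tx":0.26,"ty":0.22,"tz":-0.6,"roll":0,"fingers":0},{"tx":0.26,"ty":0.22,"tz":-0.6,"roll":0,"fingers":0},{"tx":0.26,"ty":0.22,"tz":-0.6,"roll":0,"fingers":0}])

```text
time: 17.15
tool_pos: [0.4661, 0.9607, 0.3788]
orientation: [-1.578, -0.795, 1.557]
force: [0.4, 1.2, -2.3]
opening: 0.269
```

```bash
python3 t.py; python3 -c "
from h import *
p,R,s=tool();u=np.array([1,-.0235,.02]);print(R.T@u, to([.50,-.22,.2]))"
```

```text
17.15 [0.4661 0.9607 0.3788] [0.868 0.885 1.154 1.169 0.465 1.049] [ 0.4  1.2 -2.3] 0.269
[[ 0.01   0.017 -1.   ]
 [ 0.7    0.714  0.019]
 [ 0.714 -0.7   -0.005]]
[ 0.00758286 -0.01362535 -1.00035449] [array([-0.9539, -0.7171, -0.0555])]
```

>>> arm_command(steps=[{"tx":-0.049,"ty":-0.037,"tz":-0.002,"roll":-0.4,"fingers":0},{"tx":-0.098,"ty":-0.074,"tz":-0.004,"roll":-0.4,"fingers":0},{"tx":-0.147,"ty":-0.111,"tz":-0.006,"roll":-0.4,"fingers":0},{"tx":-0.196,"ty":-0.148,"tz":-0.008,"roll":-0.4,"fingers":0},{"tx":-0.245,"ty":-0.185,"tz":-0.01,"roll":-0.4,"fingers":0},{"tx":-0.294,"ty":-0.222,"tz":-0.012,"roll":-0.4,"fingers":0},{"tx":-0.343,"ty":-0.259,"tz":-0.014,"roll":-0.4,"fingers":0},{"tx":-0.392,"ty":-0.296,"tz":-0.016,"roll":-0.4,"fingers":0}])

```text
time: 18.15
tool_pos: [0.4728, 0.5243, 0.3165]
orientation: [-1.593, -0.797, 1.573]
force: [1.0, -0.2, -2.4]
opening: 0.267
```

>>> arm_command(steps=[{"tx":-0.049,"ty":-0.037,"tz":-0.002,"roll":0,"fingers":0},{"tx":-0.098,"ty":-0.074,"tz":-0.004,"roll":0,"fingers":0},{"tx":-0.147,"ty":-0.111,"tz":-0.006,"roll":0,"fingers":0},{"tx":-0.196,"ty":-0.148,"tz":-0.008,"roll":0,"fingers":0},{"tx":-0.245,"ty":-0.185,"tz":-0.01,"roll":0,"fingers":0},{"tx":-0.294,"ty":-0.222,"tz":-0.012,"roll":0,"fingers":0},{"tx":-0.343,"ty":-0.259,"tz":-0.014,"roll":0,"fingers":0},{"tx":-0.392,"ty":-0.296,"tz":-0.016,"roll":0,"fingers":0}])

```text
time: 19.15
tool_pos: [0.4843, 0.0354, 0.2447]
orientation: [-1.602, -0.792, 1.579]
force: [1.7, -0.3, -4.5]
opening: 0.269
```

```bash
python3 t.py; python3 -c "
from h import *
p,R,s=tool();u=np.array([1,-.0235,.02]);print(R.T@u)
E=np.array([.472,-.15,.058]);X=E+.035*u
for h in(.10,.06): print(to(X-R[:,1]*(.027+h)))"
```

```text
19.15 [0.4843 0.0354 0.2447] [-0.619  0.033 -0.149  1.9    0.636 -0.786] [ 1.7 -0.3 -4.5] 0.269
[[-0.006  0.025 -1.   ]
 [ 0.702  0.712  0.014]
 [ 0.712 -0.702 -0.022]]
[-0.00833759 -0.00576858 -1.00042464]
[array([-0.2633, -0.1285, -0.0212])]
[array([-0.2633, -0.0885, -0.0212])]
```

>>> arm_command(steps=[{"tx":-0.045,"ty":-0.04,"tz":-0.003,"roll":0.4,"fingers":0},{"tx":-0.09,"ty":-0.08,"tz":-0.001,"roll":0.4,"fingers":0},{"tx":-0.14,"ty":-0.115,"tz":0.002,"roll":0.4,"fingers":0},{"tx":-0.195,"ty":-0.128,"tz":0.004,"roll":0.4,"fingers":0},{"tx":-0.245,"ty":-0.128,"tz":0.005,"roll":0.4,"fingers":0},{"tx":-0.263,"ty":-0.11,"tz":0.005,"roll":0.4,"fingers":0},{"tx":-0.263,"ty":-0.07,"tz":0.005,"roll":0.4,"fingers":0},{"tx":-0.263,"ty":-0.055,"tz":0.005,"roll":0.4,"fingers":0}])

```text
time: 20.15
tool_pos: [0.4802, -0.1883, 0.0957]
orientation: [-1.598, -0.79, 1.572]
force: [-0.3, 0.1, -2.6]
opening: 0.273
```

```bash
cat > st.py <<'E'
from h import *
p,R,s=tool();u=np.array([1,-.0235,.02]);print('u in tool',(R.T@u).round(4))
E=np.array([.472,-.15,.058]); S=p+R[:,1]*.027; u/=np.linalg.norm(u)
d=S-E; print('t',s['time'],'along',d@u,'normal',-(d-(d@u)*u)@R[:,1],'lat',(d-(d@u)*u)@R[:,0],'F tool',(R.T@s['force']).round(2),s['force'].round(2),'M',(R.T@s['wrist_torque']).round(2),round(s['opening'],3))
E
python3 st.py; python3 -c "
from h import *
snap('wrist','wr2.png');snap('scene','sc2.png')"
```

```text
u in tool [-0.0035 -0.0048 -1.0005]
t 20.15 along 0.009694870561353151 normal 0.026445746679068627 lat -0.000202801904546979 F tool [-1.82  1.89  0.32] [-0.27  0.06 -2.63] M [0.04 0.05 1.2 ] 0.273
```

View pics/sc2.png

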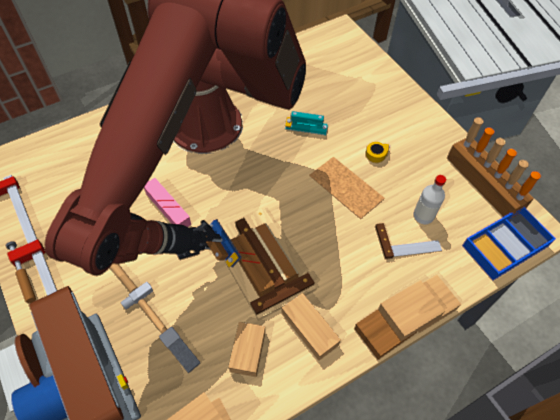

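View pics/wr2.png

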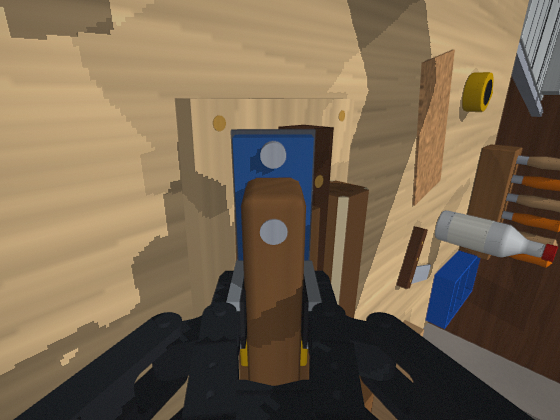

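>>> arm_command(steps=[{"tx":0,"ty":0.005,"tz":0,"roll":0,"fingers":0},{"tx":0,"ty":0.01,"tz":0,"roll":0,"fingers":0},{"tx":0,"ty":0.015,"tz":0,"roll":0,"fingers":0},{"tx":0,"ty":0.018,"tz":0,"roll":0,"fingers":0},{"tx":0,"ty":0.02,"tz":0,"roll":0,"fingers":0},{"tx":0,"ty":0.021,"tz":0,"roll":0,"fingers":0},{"tx":0,"ty":0.022,"tz":0,"roll":0,"fingers":0},{"tx":0,"ty":0.022,"tz":0,"roll":0,"fingers":0}])

```text
time: 21.25
tool_pos: [0.4809, -0.174, 0.0823]
orientation: [-1.599, -0.789, 1.573]
force: [-4.3, -8.3, 7.6]
opening: 0.273
```

```bash
python3 st.py
```

```text
u in tool [-0.0038 -0.0039 -1.0005]
t 21.25 along 0.009799010148334193 normal 0.006809241596246201 lat 0.00033396809512518813 F tool [ -0.47 -11.35   3.95] [-4.25 -8.31  7.58] M [ 0.27 -0.13  0.72] 0.273
```

>>> arm_command(steps=[{"tx":0,"ty":0.002,"tz":-0.005,"roll":0,"fingers":0},{"tx":0,"ty":0.002,"tz":-0.017,"roll":0,"fingers":0},{"tx":0,"ty":0.002,"tz":-0.03,"roll":0,"fingers":0},{"tx":0,"ty":0.002,"tz":-0.043,"roll":0,"fingers":0},{"tx":0,"ty":0.002,"tz":-0.056,"roll":0,"fingers":0},{"tx":0,"ty":0.002,"tz":-0.069,"roll":0,"fingers":0},{"tx":0,"ty":0.002,"tz":-0.082,"roll":0,"fingers":0},{"tx":0,"ty":0.002,"tz":-0.095,"roll":0,"fingers":0}])

```text
time: 22.25
tool_pos: [0.5762, -0.1758, 0.0838]
orientation: [-1.6, -0.787, 1.572]
force: [-5.3, -7.4, 4.9]
opening: 0.273
```

```bash
python3 st.py
```

```text
u in tool [-0.0036 -0.0027 -1.0005]
t 22.25 along 0.10524336397469396 normal 0.006250380343259047 lat 0.0003071123681564448 F tool [-1.78 -8.81  5.06] [-5.31 -7.4   4.86] M [ 0.52 -0.03  1.17] 0.273
```

>>> arm_command(steps=[{"tx":0,"ty":0.002,"tz":-0.01,"roll":0,"fingers":0},{"tx":0,"ty":0.002,"tz":-0.023,"roll":0,"fingers":0},{"tx":0,"ty":0.002,"tz":-0.036,"roll":0,"fingers":0},{"tx":0,"ty":0.002,"tz":-0.049,"roll":0,"fingers":0},{"tx":0,"ty":0.002,"tz":-0.062,"roll":0,"fingers":0},{"tx":0,"ty":0.002,"tz":-0.074,"roll":0,"fingers":0},{"tx":0,"ty":0.002,"tz":-0.084,"roll":0,"fingers":0},{"tx":0,"ty":-0.03,"tz":-0.086,"roll":0,"fingers":0}])

```text
time: 23.25
tool_pos: [0.661, -0.1965, 0.105]
orientation: [-1.596, -0.789, 1.572]
force: [1.4, -1.0, -2.5]
opening: 0.271
```

```bash
python3 st.py
```

```text
u in tool [-0.0031 -0.0067 -1.0004]
t 23.25 along 0.19077495116266294 normal 0.033303746440224456 lat 0.001044950864164955 F tool [-2.5   1.11 -1.39] [ 1.41 -1.   -2.54] M [-0.02 -0.01  1.26] 0.271
```

>>> arm_command(steps=[{"tx":0,"ty":-0.005,"tz":0.05,"roll":0,"fingers":0},{"tx":0,"ty":-0.005,"tz":0.1,"roll":0,"fingers":0},{"tx":0,"ty":-0.005,"tz":0.15,"roll":0,"fingers":0},{"tx":0,"ty":-0.002,"tz":0.195,"roll":0,"fingers":0},{"tx":0,"ty":0.005,"tz":0.205,"roll":0,"fingers":0},{"tx":0,"ty":0.015,"tz":0.205,"roll":0,"fingers":0},{"tx":0,"ty":0.02,"tz":0.205,"roll":0,"fingers":0},{"tx":0,"ty":0.021,"tz":0.205,"roll":0,"fingers":0}])

```text
time: 24.25
tool_pos: [0.457, -0.1777, 0.0864]
orientation: [-1.596, -0.79, 1.573]
force: [0.1, -0.3, -2.8]
opening: 0.275
```

```bash
python3 st.py; python3 -c "
from h import *
snap('top','top3.png')"
```

```text
u in tool [-0.0038 -0.0075 -1.0004]
t 24.25 along -0.013942444288964077 normal 0.01309648663015237 lat 0.0005756352869931915 F tool [-2.19  1.74 -0.1 ] [ 0.14 -0.31 -2.77] M [-0.01  0.09  1.24] 0.275
```

>>> arm_command(steps=[{"tx":0,"ty":0.004,"tz":0,"roll":0,"fingers":0},{"tx":0,"ty":0.0065,"tz":0,"roll":0,"fingers":0},{"tx":0,"ty":0.008,"tz":-0.003,"roll":0,"fingers":0},{"tx":0,"ty":0.008,"tz":-0.015,"roll":0,"fingers":0},{"tx":0,"ty":0.008,"tz":-0.03,"roll":0,"fingers":0},{"tx":0,"ty":0.008,"tz":-0.045,"roll":0,"fingers":0},{"tx":0,"ty":0.008,"tz":-0.06,"roll":0,"fingers":0},{"tx":0,"ty":0.008,"tz":-0.075,"roll":0,"fingers":0}])

```text
time: 25.3
tool_pos: [0.5327, -0.175, 0.0833]
orientation: [-1.597, -0.787, 1.573]
force: [-6.4, -10.1, 6.7]
opening: 0.268
```

```bash
python3 st.py
```

```text
u in tool [-0.0038 -0.0062 -1.0004]
t 25.3 along 0.06161905059385622 normal 0.006641000799218268 lat 0.0004215972931156663 F tool [ -2.36 -12.07   6.14] [ -6.43 -10.12   6.73] M [0.67 0.03 1.18] 0.268
```

>>> arm_command(steps=[{"tx":0,"ty":0.0018,"tz":-0.015,"roll":0,"fingers":0},{"tx":0,"ty":0.0018,"tz":-0.033,"roll":0,"fingers":0},{"tx":0,"ty":0.0018,"tz":-0.051,"roll":0,"fingers":0},{"tx":0,"ty":0.0018,"tz":-0.069,"roll":0,"fingers":0},{"tx":0,"ty":0.0018,"tz":-0.087,"roll":0,"fingers":0},{"tx":0,"ty":0.0018,"tz":-0.107,"roll":0,"fingers":0},{"tx":0,"ty":0.0018,"tz":-0.127,"roll":0,"fingers":0},{"tx":0,"ty":-0.03,"tz":-0.13,"roll":0,"fingers":0}])

```text
time: 26.3
tool_pos: [0.6621, -0.196, 0.1049]
orientation: [-1.593, -0.79, 1.573]
force: [-0.0, -2.5, -3.2]
opening: 0.269
```

>>> arm_command(steps=[{"tx":0,"ty":-0.005,"tz":0.05,"roll":0,"fingers":0},{"tx":0,"ty":-0.005,"tz":0.1,"roll":0,"fingers":0},{"tx":0,"ty":-0.005,"tz":0.15,"roll":0,"fingers":0},{"tx":0,"ty":-0.002,"tz":0.195,"roll":0,"fingers":0},{"tx":0,"ty":0.005,"tz":0.205,"roll":0,"fingers":0},{"tx":0,"ty":0.015,"tz":0.205,"roll":0,"fingers":0},{"tx":0,"ty":0.02,"tz":0.205,"roll":0,"fingers":0},{"tx":0,"ty":0.021,"tz":0.205,"roll":0,"fingers":0}])

```text
time: 27.3
tool_pos: [0.458, -0.1778, 0.0867]
orientation: [-1.593, -0.79, 1.574]
force: [-1.1, -0.3, -3.5]
opening: 0.269
```

```bash
python3 st.py
```

```text
u in tool [-0.0046 -0.0111 -1.0004]
t 27.3 along -0.013050788456756585 normal 0.013368440424595828 lat 0.0007594928154348677 F tool [-2.7   2.22  1.2 ] [-1.15 -0.31 -3.49] M [0.03 0.02 1.21] 0.269
```

>>> arm_command(steps=[{"tx":0,"ty":0.004,"tz":0,"roll":0,"fingers":0},{"tx":0,"ty":0.0065,"tz":0,"roll":0,"fingers":0},{"tx":0,"ty":0.0078,"tz":-0.003,"roll":0,"fingers":0},{"tx":0,"ty":0.0077,"tz":-0.018,"roll":0,"fingers":0},{"tx":0,"ty":0.0076,"tz":-0.036,"roll":0,"fingers":0},{"tx":0,"ty":0.0075,"tz":-0.054,"roll":0,"fingers":0},{"tx":0,"ty":0.0074,"tz":-0.072,"roll":0,"fingers":0},{"tx":0,"ty":0.0073,"tz":-0.09,"roll":0,"fingers":0}])

```text
time: 28.3
tool_pos: [0.5488, -0.1752, 0.084]
orientation: [-1.594, -0.788, 1.574]
force: [-5.7, -10.4, 6.2]
opening: 0.275
```

```bash
python3 st.py
```

```text
u in tool [-0.0046 -0.0101 -1.0004]
t 28.3 along 0.07758789332674329 normal 0.006798202688670212 lat 0.0008336371978128831 F tool [ -2.9  -11.89   5.46] [ -5.7  -10.4    6.24] M [ 0.6  -0.01  1.19] 0.275
```

>>> arm_command(steps=[{"tx":0,"ty":0.0018,"tz":-0.012,"roll":0,"fingers":0},{"tx":0,"ty":0.0018,"tz":-0.024,"roll":0,"fingers":0},{"tx":0,"ty":0.0018,"tz":-0.036,"roll":0,"fingers":0},{"tx":0,"ty":0.0018,"tz":-0.048,"roll":0,"fingers":0},{"tx":0,"ty":0.0018,"tz":-0.06,"roll":0,"fingers":0},{"tx":0,"ty":0.0018,"tz":-0.072,"roll":0,"fingers":0},{"tx":0,"ty":0.0018,"tz":-0.084,"roll":0,"fingers":0},{"tx":0,"ty":0.0018,"tz":-0.096,"roll":0,"fingers":0}])

```text
time: 29.3
tool_pos: [0.6451, -0.1752, 0.0841]
orientation: [-1.593, -0.788, 1.574]
force: [-0.2, -0.4, -2.7]
opening: 0.272
```

```bash
python3 st.py
```

```text
u in tool [-0.0044 -0.0103 -1.0004]
t 29.3 along 0.17388629640546452 normal 0.003921252428655038 lat 0.0011231124489989575 F tool [-2.17  1.63  0.27] [-0.24 -0.38 -2.69] M [-0.   -0.06  1.24] 0.272
```

```bash
python3 - <<'E'
from h import *
s=snap('scene');t=snap('top')
a=cv2.resize(s['bgr'][205:325,190:330],None,fx=4,fy=4,interpolation=cv2.INTER_CUBIC)
b=cv2.resize(t['bgr'][145:265,258:318+0],None,fx=4,fy=4,interpolation=cv2.INTER_CUBIC)
cv2.imwrite('pics/mid.png',np.hstack([a,b])[:, :800])
E
```

```text
(no output)
```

View pics/mid.png

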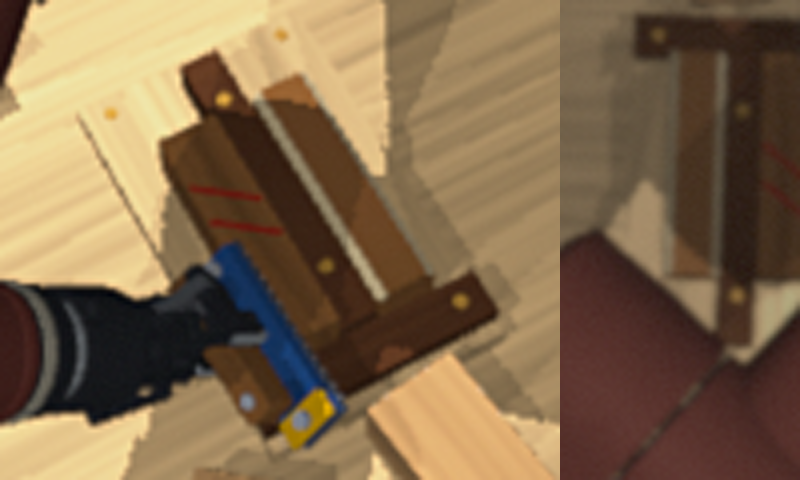

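>>> arm_command(steps=[{"tx":0,"ty":0.0005,"tz":0,"roll":0,"fingers":0},{"tx":0,"ty":0.001,"tz":0,"roll":0,"fingers":0},{"tx":0,"ty":0.0015,"tz":0,"roll":0,"fingers":0},{"tx":0,"ty":0.002,"tz":0,"roll":0,"fingers":0},{"tx":0,"ty":0.0025,"tz":0,"roll":0,"fingers":0},{"tx":0,"ty":0.003,"tz":0,"roll":0,"fingers":0},{"tx":0,"ty":0.003,"tz":0,"roll":0,"fingers":0},{"tx":0,"ty":0.003,"tz":0,"roll":0,"fingers":0}])

```text
time: 30.4
tool_pos: [0.6456, -0.1745, 0.0834]
orientation: [-1.597, -0.786, 1.575]
force: [-1.5, -10.5, 7.7]
opening: 0.268
```

```bash
python3 st.py
```

```text
u in tool [-0.0056 -0.008  -1.0004]
t 30.4 along 0.17435996661243736 normal 0.002940571079603338 lat 0.0011204473933351044 F tool [ -1.94 -12.88   1.18] [ -1.47 -10.47   7.71] M [ 0.43 -0.01  1.1 ] 0.268
```

>>> arm_command(steps=[{"tx":0,"ty":0.0016,"tz":-0.006,"roll":0,"fingers":0},{"tx":0,"ty":0.0017,"tz":-0.016,"roll":0,"fingers":0},{"tx":0,"ty":0.0018,"tz":-0.026,"roll":0,"fingers":0},{"tx":0,"ty":0.0019,"tz":-0.036,"roll":0,"fingers":0},{"tx":0,"ty":0.002,"tz":-0.045,"roll":0,"fingers":0},{"tx":0,"ty":0.0021,"tz":-0.053,"roll":0,"fingers":0},{"tx":0,"ty":0.0022,"tz":-0.058,"roll":0,"fingers":0},{"tx":0,"ty":0.0022,"tz":-0.06,"roll":0,"fingers":0}])

```text
time: 31.4
tool_pos: [0.7053, -0.1737, 0.0826]
orientation: [-1.595, -0.786, 1.574]
force: [-0.0, -1.9, -3.2]
opening: 0.272
```

```bash
python3 st.py
```

```text
u in tool [-0.005  -0.0089 -1.0004]
t 31.4 along 0.23400366156139235 normal -7.868783776114048e-05 lat 0.0012323749934897463 F tool [-3.59  0.86  0.08] [-0.05 -1.92 -3.15] M [0.3  0.04 1.24] 0.272
```

>>> arm_command(steps=[{"tx":0,"ty":-0.03,"tz":-0.002,"roll":0,"fingers":0},{"tx":0,"ty":-0.035,"tz":0.04,"roll":0,"fingers":0},{"tx":0,"ty":-0.035,"tz":0.08,"roll":0,"fingers":0},{"tx":0,"ty":-0.035,"tz":0.13,"roll":0,"fingers":0},{"tx":0,"ty":-0.035,"tz":0.18,"roll":0,"fingers":0},{"tx":0,"ty":-0.035,"tz":0.22,"roll":0,"fingers":0},{"tx":0,"ty":-0.03,"tz":0.236,"roll":0,"fingers":0},{"tx":0,"ty":-0.02,"tz":0.236,"roll":0,"fingers":0}])

```text
time: 32.4
tool_pos: [0.4684, -0.1846, 0.0927]
orientation: [-1.596, -0.786, 1.573]
force: [0.9, 0.5, -3.5]
opening: 0.271
```

```bash
python3 st.py; python3 - <<'E'
from h import *
s=snap('wrist','wr3.png')
for f in('wr1.png','wr2.png','wr3.png'):
  i=cv2.imread('pics/'+f); hsv=cv2.cvtColor(i,cv2.COLOR_BGR2HSV)
  w=cv2.inRange(hsv,(0,0,120),(180,60,255)); w[:,:235]=0;w[:,310:]=0;w[:100]=0;w[300:]=0
  n,l,st,c=cv2.connectedComponentsWithStats(w)
  b=cv2.inRange(hsv,(100,120,40),(125,255,255)); b[:,:200]=0;b[:,340:]=0; q=np.argwhere(b)
  print(f,[(c[k].round(1),st[k,4]) for k in range(1,n) if st[k,4]>40],'blue rows',np.percentile(q[:,0],[0.5,99.5]),'cols top',q[q[:,0]<np.percentile(q[:,0],10)][:,1].min(),q[q[:,0]<np.percentile(q[:,0],10)][:,1].max())
E
```

```text
u in tool [-0.004  -0.0074 -1.0004]
t 32.4 along -0.0023249636343947743 normal 0.022058959352206937 lat 7.74034718477096e-05 F tool [-2.1   2.87 -0.78] [ 0.85  0.53 -3.5 ] M [-0.02  0.01  1.2 ] 0.271
wr1.png [(array([266.5, 130. ]), np.int32(167)), (array([273.7, 165. ]), np.int32(147)), (array([275.1, 267. ]), np.int32(85))] blue rows [118. 248.] cols top 242 288
wr2.png [(array([272.9, 154.9]), np.int32(531)), (array([273.2, 231.7]), np.int32(534))] blue rows [134. 257.] cols top 232 313
wr3.png [(array([272.9, 154.9]), np.int32(526)), (array([273.2, 231.7]), np.int32(533))] blue rows [134. 257.] cols top 232 313
```

>>> arm_command(steps=[{"tx":0,"ty":0.01,"tz":0.002,"roll":0,"fingers":0},{"tx":0,"ty":0.0145,"tz":0.002,"roll":0,"fingers":0},{"tx":0,"ty":0.0165,"tz":0,"roll":0,"fingers":0},{"tx":0,"ty":0.0165,"tz":-0.012,"roll":0,"fingers":0},{"tx":0,"ty":0.0165,"tz":-0.026,"roll":0,"fingers":0},{"tx":0,"ty":0.0165,"tz":-0.041,"roll":0,"fingers":0},{"tx":0,"ty":0.0165,"tz":-0.056,"roll":0,"fingers":0},{"tx":0,"ty":0.0165,"tz":-0.071,"roll":0,"fingers":0}])

```text
time: 33.45
tool_pos: [0.541, -0.1741, 0.0822]
orientation: [-1.596, -0.784, 1.574]
force: [-8.2, -12.5, 9.0]
opening: 0.27
```

```bash
python3 st.py
```

```text
u in tool [-0.005  -0.0081 -1.0004]
t 33.45 along 0.06975612361754185 normal 0.005006623449450407 lat 0.0002602303325151704 F tool [ -2.51 -15.4    7.86] [ -8.21 -12.54   8.98] M [ 0.83 -0.    1.18] 0.27
```

>>> arm_command(steps=[{"tx":0,"ty":0.0013,"tz":-0.008,"roll":0,"fingers":0},{"tx":0,"ty":0.0015,"tz":-0.016,"roll":0,"fingers":0},{"tx":0,"ty":0.0017,"tz":-0.024,"roll":0,"fingers":0},{"tx":0,"ty":0.002,"tz":-0.032,"roll":0,"fingers":0},{"tx":0,"ty":0.0022,"tz":-0.04,"roll":0,"fingers":0},{"tx":0,"ty":0.0024,"tz":-0.048,"roll":0,"fingers":0},{"tx":0,"ty":0.0026,"tz":-0.056,"roll":0,"fingers":0},{"tx":0,"ty":0.0028,"tz":-0.064,"roll":0,"fingers":0}])

```text
time: 34.45
tool_pos: [0.6055, -0.1748, 0.0829]
orientation: [-1.597, -0.781, 1.575]
force: [-9.1, -13.9, 11.1]
opening: 0.27
```

```bash
python3 st.py
```

```text
u in tool [-0.0053 -0.007  -1.0004]
t 34.45 along 0.13431323237832252 normal 0.004026715804833472 lat 0.00024100274471608435 F tool [ -2.03 -17.84   8.72] [ -9.13 -13.87  11.07] M [1.36 0.03 1.09] 0.27
```

>>> arm_command(steps=[{"tx":0,"ty":0.0011,"tz":-0.008,"roll":0,"fingers":0},{"tx":0,"ty":0.0012,"tz":-0.016,"roll":0,"fingers":0},{"tx":0,"ty":0.0013,"tz":-0.024,"roll":0,"fingers":0},{"tx":0,"ty":0.0014,"tz":-0.032,"roll":0,"fingers":0},{"tx":0,"ty":0.0015,"tz":-0.04,"roll":0,"fingers":0},{"tx":0,"ty":0.0016,"tz":-0.048,"roll":0,"fingers":0},{"tx":0,"ty":0.0017,"tz":-0.056,"roll":0,"fingers":0},{"tx":0,"ty":0.0018,"tz":-0.064,"roll":0,"fingers":0}])

```text
time: 35.45
tool_pos: [0.6697, -0.1747, 0.0829]
orientation: [-1.596, -0.78, 1.575]
force: [-4.7, -5.4, 3.7]
opening: 0.273
```

```bash
python3 st.py
```

```text
u in tool [-0.0053 -0.0077 -1.0004]
t 35.45 along 0.19847523856714808 normal 0.0020355447625990887 lat 0.0004939308036648278 F tool [-1.26 -6.52  4.56] [-4.71 -5.42  3.66] M [ 1.15 -0.01  1.16] 0.273
```

>>> arm_command(steps=[{"tx":0,"ty":0.0016,"tz":-0.01,"roll":0,"fingers":0},{"tx":0,"ty":0.0018,"tz":-0.02,"roll":0,"fingers":0},{"tx":0,"ty":0.002,"tz":-0.03,"roll":0,"fingers":0},{"tx":0,"ty":0.0023,"tz":-0.04,"roll":0,"fingers":0},{"tx":0,"ty":0.0025,"tz":-0.048,"roll":0,"fingers":0},{"tx":0,"ty":-0.03,"tz":-0.05,"roll":0,"fingers":0},{"tx":0,"ty":-0.032,"tz":0.0,"roll":0,"fingers":0},{"tx":0,"ty":-0.032,"tz":0.055,"roll":0,"fingers":0}])

```text
time: 36.45
tool_pos: [0.6326, -0.1979, 0.1045]
orientation: [-1.597, -0.78, 1.576]
force: [0.0, -1.4, -2.9]
opening: 0.266
```

```bash
python3 st.py
```

```text
u in tool [-0.0065 -0.0086 -1.0004]
t 36.45 along 0.16236712300641468 normal 0.03483382748432647 lat -0.0009123245758767575 F tool [-3.02  1.11 -0.01] [ 0.05 -1.36 -2.91] M [0.   0.02 1.19] 0.266
```

>>> arm_command(steps=[{"tx":0,"ty":0,"tz":0.055,"roll":0,"fingers":0},{"tx":0,"ty":0,"tz":0.11,"roll":0,"fingers":0},{"tx":0,"ty":0,"tz":0.155,"roll":0,"fingers":0},{"tx":0,"ty":0.006,"tz":0.168,"roll":0,"fingers":0},{"tx":0,"ty":0.016,"tz":0.168,"roll":0,"fingers":0},{"tx":0,"ty":0.025,"tz":0.168,"roll":0,"fingers":0},{"tx":0,"ty":0.029,"tz":0.168,"roll":0,"fingers":0},{"tx":0,"ty":0.0305,"tz":0.166,"roll":0,"fingers":0}])

```text
time: 37.45
tool_pos: [0.4678, -0.1749, 0.0802]
orientation: [-1.597, -0.779, 1.577]
force: [-5.9, -8.9, 5.2]
opening: 0.276
```

```bash
python3 st.py
```

```text
u in tool [-0.0073 -0.0087 -1.0004]
t 37.45 along -0.003356377329414183 normal 0.006411517226523053 lat -0.002102487568049971 F tool [ -2.66 -10.1    5.7 ] [-5.9  -8.92  5.22] M [0.58 0.01 1.05] 0.276
```

>>> arm_command(steps=[{"tx":0,"ty":0.0013,"tz":-0.008,"roll":0,"fingers":0},{"tx":0,"ty":0.0014,"tz":-0.02,"roll":0,"fingers":0},{"tx":0,"ty":0.0015,"tz":-0.032,"roll":0,"fingers":0},{"tx":0,"ty":0.0016,"tz":-0.044,"roll":0,"fingers":0},{"tx":0,"ty":0.0017,"tz":-0.056,"roll":0,"fingers":0},{"tx":0,"ty":0.0018,"tz":-0.068,"roll":0,"fingers":0},{"tx":0,"ty":0.002,"tz":-0.08,"roll":0,"fingers":0},{"tx":0,"ty":0.0022,"tz":-0.092,"roll":0,"fingers":0}])

```text
time: 38.45
tool_pos: [0.5608, -0.1761, 0.0817]
orientation: [-1.599, -0.776, 1.578]
force: [-7.6, -12.4, 9.4]
opening: 0.272
```

```bash
python3 st.py
```

```text
u in tool [-0.0078 -0.0077 -1.0004]
t 38.45 along 0.0895883292698181 normal 0.0054377782054145715 lat -0.0017846026790215147 F tool [ -2.25 -15.58   7.22] [ -7.57 -12.42   9.4 ] M [ 0.76 -0.01  1.16] 0.272
```

>>> arm_command(steps=[{"tx":0,"ty":0.0009,"tz":-0.01,"roll":0,"fingers":0},{"tx":0,"ty":0.001,"tz":-0.02,"roll":0,"fingers":0},{"tx":0,"ty":0.0011,"tz":-0.03,"roll":0,"fingers":0},{"tx":0,"ty":0.0012,"tz":-0.04,"roll":0,"fingers":0},{"tx":0,"ty":0.0013,"tz":-0.05,"roll":0,"fingers":0},{"tx":0,"ty":0.0015,"tz":-0.06,"roll":0,"fingers":0},{"tx":0,"ty":0.0017,"tz":-0.07,"roll":0,"fingers":0},{"tx":0,"ty":0.0019,"tz":-0.08,"roll":0,"fingers":0}])

```text
time: 39.45
tool_pos: [0.6414, -0.1761, 0.0822]
orientation: [-1.599, -0.775, 1.578]
force: [-3.4, -5.2, 2.2]
opening: 0.273
```

```bash
python3 st.py
```

```text
u in tool [-0.0082 -0.008  -1.0004]
t 39.45 along 0.17017230726111965 normal 0.0033453441826847017 lat -0.0012217439661554117 F tool [-2.17 -5.31  3.34] [-3.45 -5.23  2.21] M [0.68 0.05 1.16] 0.273
```

>>> arm_command(steps=[{"tx":0,"ty":0.0016,"tz":-0.012,"roll":0,"fingers":0},{"tx":0,"ty":0.0019,"tz":-0.024,"roll":0,"fingers":0},{"tx":0,"ty":0.0022,"tz":-0.036,"roll":0,"fingers":0},{"tx":0,"ty":0.0025,"tz":-0.048,"roll":0,"fingers":0},{"tx":0,"ty":0.0028,"tz":-0.06,"roll":0,"fingers":0},{"tx":0,"ty":0.0031,"tz":-0.072,"roll":0,"fingers":0},{"tx":0,"ty":-0.03,"tz":-0.074,"roll":0,"fingers":0},{"tx":0,"ty":-0.034,"tz":-0.03,"roll":0,"fingers":0}])

```text
time: 40.45
tool_pos: [0.6727, -0.2, 0.1046]
orientation: [-1.599, -0.775, 1.58]
force: [0.4, -1.2, -3.6]
opening: 0.27
```

```bash
python3 st.py
```

```text
u in tool [-0.0096 -0.0088 -1.0004]
t 40.45 along 0.2024502288993974 normal 0.0351275992084266 lat -0.002566835982416946 F tool [-3.38  1.73 -0.32] [ 0.39 -1.21 -3.6 ] M [-0.06  0.01  1.29] 0.27
```

>>> arm_command(steps=[{"tx":0.001,"ty":0,"tz":0.055,"roll":0,"fingers":0},{"tx":0.002,"ty":0,"tz":0.11,"roll":0,"fingers":0},{"tx":0.003,"ty":0,"tz":0.165,"roll":0,"fingers":0},{"tx":0.004,"ty":0.003,"tz":0.205,"roll":0,"fingers":0},{"tx":0.004,"ty":0.013,"tz":0.208,"roll":0,"fingers":0},{"tx":0.004,"ty":0.023,"tz":0.208,"roll":0,"fingers":0},{"tx":0.004,"ty":0.029,"tz":0.208,"roll":0,"fingers":0},{"tx":0.004,"ty":0.031,"tz":0.206,"roll":0,"fingers":0}])

```text
time: 41.45
tool_pos: [0.4682, -0.1738, 0.0814]
orientation: [-1.6, -0.773, 1.582]
force: [-6.8, -8.7, 6.3]
opening: 0.274
```

```bash
python3 st.py
```

```text
u in tool [-0.0108 -0.0094 -1.0004]
t 41.45 along -0.0030714817982832217 normal 0.006459840506906024 lat -0.0007260687076444623 F tool [ -1.77 -10.8    6.59] [-6.8  -8.74  6.35] M [ 0.6  -0.02  1.1 ] 0.274
```

>>> arm_command(steps=[{"tx":0,"ty":0.001,"tz":-0.008,"roll":0,"fingers":0},{"tx":0,"ty":0.001,"tz":-0.02,"roll":0,"fingers":0},{"tx":0,"ty":0.0011,"tz":-0.032,"roll":0,"fingers":0},{"tx":0,"ty":0.0012,"tz":-0.044,"roll":0,"fingers":0},{"tx":0,"ty":0.0013,"tz":-0.056,"roll":0,"fingers":0},{"tx":0,"ty":0.0014,"tz":-0.068,"roll":0,"fingers":0},{"tx":0,"ty":0.0015,"tz":-0.08,"roll":0,"fingers":0},{"tx":0,"ty":0.0016,"tz":-0.092,"roll":0,"fingers":0}])

```text
time: 42.45
tool_pos: [0.5614, -0.1749, 0.0832]
orientation: [-1.602, -0.771, 1.583]
force: [-6.4, -11.4, 6.0]
opening: 0.274
```

```bash
python3 st.py
```

```text
u in tool [-0.0118 -0.0086 -1.0004]
t 42.45 along 0.09025575179904817 normal 0.0056318490977140985 lat -2.4833725337176065e-05 F tool [ -3.89 -12.38   6.14] [ -6.37 -11.36   6.02] M [ 0.65 -0.04  1.17] 0.274
```

>>> arm_command(steps=[{"tx":0,"ty":0.001,"tz":-0.01,"roll":0,"fingers":0},{"tx":0,"ty":0.0011,"tz":-0.02,"roll":0,"fingers":0},{"tx":0,"ty":0.0013,"tz":-0.03,"roll":0,"fingers":0},{"tx":0,"ty":0.0015,"tz":-0.04,"roll":0,"fingers":0},{"tx":0,"ty":0.0017,"tz":-0.05,"roll":0,"fingers":0},{"tx":0,"ty":0.0019,"tz":-0.06,"roll":0,"fingers":0},{"tx":0,"ty":0.0021,"tz":-0.07,"roll":0,"fingers":0},{"tx":0,"ty":0.0023,"tz":-0.08,"roll":0,"fingers":0}])

```text
time: 43.45
tool_pos: [0.6424, -0.1745, 0.0837]
orientation: [-1.602, -0.769, 1.584]
force: [-3.5, -7.1, 2.8]
opening: 0.269
```

```bash
python3 st.py
```

```text
u in tool [-0.0127 -0.0087 -1.0004]
t 43.45 along 0.17118229869281296 normal 0.003259473502016489 lat 0.0008424810000631564 F tool [-3.12 -6.97  3.35] [-3.47 -7.06  2.76] M [0.87 0.01 1.17] 0.269
```

>>> arm_command(steps=[{"tx":0,"ty":0.0014,"tz":-0.012,"roll":0,"fingers":0},{"tx":0,"ty":0.0017,"tz":-0.024,"roll":0,"fingers":0},{"tx":0,"ty":0.002,"tz":-0.036,"roll":0,"fingers":0},{"tx":0,"ty":0.0023,"tz":-0.048,"roll":0,"fingers":0},{"tx":0,"ty":0.0026,"tz":-0.06,"roll":0,"fingers":0},{"tx":0,"ty":0.0029,"tz":-0.072,"roll":0,"fingers":0},{"tx":0,"ty":-0.03,"tz":-0.074,"roll":0,"fingers":0},{"tx":0,"ty":-0.09,"tz":-0.065,"roll":0,"fingers":0}])

```text
time: 44.45
tool_pos: [0.6853, -0.2184, 0.1387]
orientation: [-1.615, -0.762, 1.582]
force: [0.7, -1.0, -3.6]
opening: 0.27
```

```bash
python3 st.py; python3 t.py; python3 -c "
from h import *
print(to([.15,-.65,.40]))"
```

```text
u in tool [-0.0111  0.006  -1.0004]
t 44.45 along 0.21657482470481118 normal 0.07194002867924947 lat 0.0069940689654105406 F tool [-3.21  1.96 -0.58] [ 0.68 -0.98 -3.61] M [-0.01  0.02  1.22] 0.27
44.45 [ 0.6853 -0.2184  0.1387] [-0.728  1.155  1.154  2.108  0.57  -0.883] [ 0.7 -1.  -3.6] 0.27
[[-0.008  0.037 -0.999]
 [ 0.723  0.69   0.02 ]
 [ 0.691 -0.722 -0.032]]
[array([-0.1274, -0.5064,  0.5181])]
```

>>> arm_command(steps=[{"tx":0.015,"ty":-0.018,"tz":0.055,"roll":0,"fingers":0},{"tx":0.03,"ty":-0.036,"tz":0.11,"roll":0,"fingers":0},{"tx":0.045,"ty":-0.054,"tz":0.165,"roll":0,"fingers":0},{"tx":0.05,"ty":-0.07,"tz":0.22,"roll":0,"fingers":0},{"tx":0.02,"ty":-0.105,"tz":0.26,"roll":0,"fingers":0},{"tx":-0.01,"ty":-0.14,"tz":0.3,"roll":0,"fingers":0},{"tx":-0.045,"ty":-0.175,"tz":0.34,"roll":0,"fingers":0},{"tx":-0.08,"ty":-0.21,"tz":0.38,"roll":0,"fingers":0}])

```text
time: 45.45
tool_pos: [0.3094, -0.385, 0.2006]
orientation: [-1.624, -0.735, 1.581]
force: [0.6, -0.4, -3.4]
opening: 0.272
```

```bash
python3 t.py; python3 -c "
from h import *
print(to([.05,-.65,.25]))"
```

```text
45.45 [ 0.3094 -0.385   0.2006] [-1.303  0.581  0.413  2.11   0.223 -1.376] [ 0.6 -0.4 -3.4] 0.272
[[-0.008  0.046 -0.999]
 [ 0.742  0.67   0.025]
 [ 0.67  -0.741 -0.039]]
[array([-0.1616, -0.226 ,  0.2505])]
```

>>> arm_command(steps=[{"tx":-0.2,"ty":-0.68,"tz":0.35,"roll":0,"fingers":0},{"tx":-0.2,"ty":-0.68,"tz":0.35,"roll":0,"fingers":0},{"tx":-0.2,"ty":-0.68,"tz":0.35,"roll":0,"fingers":0},{"tx":-0.2,"ty":-0.68,"tz":0.35,"roll":0,"fingers":0},{"tx":-0.2,"ty":-0.68,"tz":0.35,"roll":0,"fingers":0},{"tx":-0.2,"ty":-0.68,"tz":0.35,"roll":0,"fingers":0},{"tx":-0.2,"ty":-0.68,"tz":0.35,"roll":0,"fingers":0},{"tx":-0.2,"ty":-0.68,"tz":0.35,"roll":0,"fingers":0}])

```text
time: 46.45
tool_pos: [0.0808, -0.5225, 0.1684]
orientation: [-1.621, -0.662, 1.576]
force: [-0.6, -1.0, -3.6]
opening: 0.272
```

```bash
python3 t.py
```

```text
46.45 [ 0.0808 -0.5225  0.1684] [-1.66   0.765  0.642  2.111 -0.008 -1.646] [-0.6 -1.  -3.6] 0.272
[[-0.004  0.047 -0.999]
 [ 0.789  0.614  0.025]
 [ 0.615 -0.788 -0.039]]
```

>>> arm_command(steps=[{"tx":-0.09,"ty":-0.7,"tz":0,"roll":0,"fingers":0},{"tx":-0.09,"ty":-0.7,"tz":0,"roll":0,"fingers":0},{"tx":-0.09,"ty":-0.7,"tz":0,"roll":0,"fingers":0},{"tx":-0.09,"ty":-0.7,"tz":0,"roll":0,"fingers":0},{"tx":-0.09,"ty":-0.7,"tz":0,"roll":0,"fingers":0},{"tx":-0.09,"ty":-0.7,"tz":0,"roll":0,"fingers":0},{"tx":-0.09,"ty":-0.7,"tz":0,"roll":0,"fingers":0},{"tx":-0.09,"ty":-0.7,"tz":0,"roll":0,"fingers":0}])

```text
time: 47.45
tool_pos: [0.0455, -0.5572, 0.1882]
orientation: [-1.615, -0.583, 1.572]
force: [-0.0, 0.6, -3.1]
opening: 0.275
```

```bash
python3 t.py
```

```text
47.45 [ 0.0455 -0.5572  0.1882] [-1.706  0.782  0.738  2.111 -0.031 -1.685] [-0.   0.6 -3.1] 0.275
[[-0.001  0.043 -0.999]
 [ 0.835  0.55   0.023]
 [ 0.551 -0.834 -0.037]]
```

>>> arm_command(steps=[{"tx":-0.15,"ty":-0.7,"tz":0,"roll":0,"fingers":0},{"tx":-0.15,"ty":-0.7,"tz":0,"roll":0,"fingers":0},{"tx":-0.15,"ty":-0.7,"tz":0,"roll":0,"fingers":0},{"tx":-0.15,"ty":-0.7,"tz":0,"roll":0,"fingers":0},{"tx":-0.15,"ty":-0.7,"tz":0,"roll":0,"fingers":0},{"tx":-0.15,"ty":-0.7,"tz":0,"roll":0,"fingers":0},{"tx":-0.15,"ty":-0.7,"tz":0,"roll":0,"fingers":0},{"tx":-0.15,"ty":-0.7,"tz":0,"roll":0,"fingers":0}])

```text
time: 48.45
tool_pos: [0.0178, -0.5876, 0.2107]
orientation: [-1.606, -0.504, 1.568]
force: [0.4, 0.1, -4.0]
opening: 0.274
```

>>> arm_command(steps=[{"tx":-0.2,"ty":-0.7,"tz":-0.02,"roll":0,"fingers":0},{"tx":-0.2,"ty":-0.7,"tz":-0.02,"roll":0,"fingers":0},{"tx":-0.2,"ty":-0.7,"tz":-0.02,"roll":0,"fingers":0},{"tx":-0.2,"ty":-0.7,"tz":-0.02,"roll":0,"fingers":0},{"tx":-0.2,"ty":-0.7,"tz":-0.02,"roll":0,"fingers":0},{"tx":-0.2,"ty":-0.7,"tz":-0.02,"roll":0,"fingers":0},{"tx":-0.2,"ty":-0.7,"tz":-0.02,"roll":0,"fingers":0},{"tx":-0.2,"ty":-0.7,"tz":-0.02,"roll":0,"fingers":0}])

```text
time: 49.45
tool_pos: [0.0069, -0.6122, 0.2377]
orientation: [-1.598, -0.426, 1.566]
force: [-0.3, -0.0, -3.0]
opening: 0.272
```

```bash
python3 t.py
```

```text
49.45 [ 0.0069 -0.6122  0.2377] [-1.75   0.798  0.914  2.111 -0.045 -1.729] [-0.3 -0.  -3. ] 0.272
[[ 0.005  0.029 -1.   ]
 [ 0.911  0.413  0.017]
 [ 0.413 -0.91  -0.025]]
```

>>> arm_command(steps=[{"tx":-0.2,"ty":-0.7,"tz":-0.02,"roll":0,"fingers":0},{"tx":-0.2,"ty":-0.7,"tz":-0.02,"roll":0,"fingers":0},{"tx":-0.2,"ty":-0.7,"tz":-0.02,"roll":0,"fingers":0},{"tx":-0.2,"ty":-0.7,"tz":-0.02,"roll":0,"fingers":0},{"tx":-0.2,"ty":-0.7,"tz":-0.02,"roll":0,"fingers":0},{"tx":-0.2,"ty":-0.7,"tz":-0.02,"roll":0,"fingers":0},{"tx":-0.2,"ty":-0.7,"tz":-0.02,"roll":0,"fingers":0},{"tx":-0.2,"ty":-0.7,"tz":-0.02,"roll":0,"fingers":0}])

```text
time: 50.45
tool_pos: [0.0003, -0.6232, 0.2775]
orientation: [-1.589, -0.348, 1.564]
force: [-0.6, 0.1, -3.6]
opening: 0.266
```

>>> arm_command(steps=[{"tx":-0.25,"ty":-0.7,"tz":-0.1,"roll":0,"fingers":0},{"tx":-0.25,"ty":-0.7,"tz":-0.1,"roll":0,"fingers":0},{"tx":-0.25,"ty":-0.7,"tz":-0.1,"roll":0,"fingers":0},{"tx":-0.25,"ty":-0.7,"tz":-0.1,"roll":0,"fingers":0},{"tx":-0.25,"ty":-0.7,"tz":-0.1,"roll":0,"fingers":0},{"tx":-0.25,"ty":-0.7,"tz":-0.1,"roll":0,"fingers":0},{"tx":-0.25,"ty":-0.7,"tz":-0.1,"roll":0,"fingers":0},{"tx":-0.25,"ty":-0.7,"tz":-0.1,"roll":0,"fingers":0}])

```text
time: 51.45
tool_pos: [0.0327, -0.6363, 0.3124]
orientation: [-1.584, -0.271, 1.562]
force: [0.0, 0.8, -3.2]
opening: 0.268
```

```bash
python3 t.py
```

```text
51.45 [ 0.0327 -0.6363  0.3124] [-1.713  0.729  0.999  2.111 -0.022 -1.7  ] [ 0.   0.8 -3.2] 0.268
[[ 0.008  0.016 -1.   ]
 [ 0.964  0.267  0.012]
 [ 0.267 -0.964 -0.013]]
```

>>> arm_command(steps=[{"tx":-0.25,"ty":-0.7,"tz":-0.2,"roll":0,"fingers":0},{"tx":-0.25,"ty":-0.7,"tz":-0.2,"roll":0,"fingers":0},{"tx":-0.25,"ty":-0.7,"tz":-0.2,"roll":0,"fingers":0},{"tx":-0.25,"ty":-0.7,"tz":-0.2,"roll":0,"fingers":0},{"tx":-0.25,"ty":-0.7,"tz":-0.2,"roll":0,"fingers":0},{"tx":-0.25,"ty":-0.7,"tz":-0.2,"roll":0,"fingers":0},{"tx":-0.25,"ty":-0.7,"tz":-0.2,"roll":0,"fingers":0},{"tx":-0.25,"ty":-0.7,"tz":-0.2,"roll":0,"fingers":0}])

```text
time: 52.45
tool_pos: [0.103, -0.636, 0.353]
orientation: [-1.587, -0.194, 1.561]
force: [0.3, -0.1, -3.2]
opening: 0.274
```

```bash
python3 t.py;python3 -c "
from h import *
print(to([.45,-.3,.25]),to([.455,.266,.14],102))"
```

```text
52.45 [ 0.103 -0.636  0.353] [-1.617  0.685  1.031  2.111  0.009 -1.607] [ 0.3 -0.1 -3.2] 0.274
[[ 0.01   0.018 -1.   ]
 [ 0.981  0.192  0.013]
 [ 0.193 -0.981 -0.016]]
[array([ 0.3132,  0.1721, -0.3409])] [array([ 0.8474,  0.389 , -0.3368]), -12.3]
```

>>> arm_command(steps=[{"tx":0.039,"ty":0.015,"tz":-0.044,"roll":0,"fingers":0},{"tx":0.078,"ty":0.03,"tz":-0.087,"roll":0,"fingers":0},{"tx":0.117,"ty":0.045,"tz":-0.13,"roll":0,"fingers":0},{"tx":0.156,"ty":0.06,"tz":-0.173,"roll":0,"fingers":0},{"tx":0.195,"ty":0.075,"tz":-0.216,"roll":0,"fingers":0},{"tx":0.234,"ty":0.09,"tz":-0.26,"roll":0,"fingers":0},{"tx":0.274,"ty":0.105,"tz":-0.3,"roll":0,"fingers":0},{"tx":0.32,"ty":0.12,"tz":-0.34,"roll":0,"fingers":0}])

```text
time: 53.45
tool_pos: [0.449, -0.3021, 0.302]
orientation: [-1.587, -0.194, 1.561]
force: [0.2, -0.5, -4.0]
opening: 0.275
```

>>> arm_command(steps=[{"tx":0.057,"ty":0.021,"tz":0,"roll":-2,"fingers":0},{"tx":0.114,"ty":0.042,"tz":0,"roll":-4,"fingers":0},{"tx":0.171,"ty":0.063,"tz":0,"roll":-6,"fingers":0},{"tx":0.228,"ty":0.084,"tz":0,"roll":-8,"fingers":0},{"tx":0.285,"ty":0.105,"tz":0,"roll":-10,"fingers":0},{"tx":0.342,"ty":0.126,"tz":0,"roll":-12,"fingers":0},{"tx":0.4,"ty":0.147,"tz":0,"roll":-12,"fingers":0},{"tx":0.455,"ty":0.17,"tz":0,"roll":-12,"fingers":0}])

```text
time: 54.45
tool_pos: [0.4563, 0.1791, 0.2229]
orientation: [-1.629, -0.186, 1.774]
force: [1.3, -0.3, -2.3]
opening: 0.271
```

```bash
python3 t.py;python3 -c "
from h import *
p,R,s=tool()
# sole low edge on mat: sole mid height so that lower edge touches
S=np.array([.453,.266,.004+.021*abs(R[2,0])+.004]); print(S, to(S-R[:,1]*.027,102))"
```

```text
54.45 [0.4563 0.1791 0.2229] [-0.02  -0.317 -0.322  1.549  0.194 -0.216] [ 1.3 -0.3 -2.3] 0.271
[[-0.198  0.019 -0.98 ]
 [ 0.963  0.192 -0.191]
 [ 0.185 -0.981 -0.057]]
[0.453      0.266      0.01187628] [array([ 0.0454,  0.1967, -0.0014]), -0.4]
```

>>> arm_command(steps=[{"tx":0.02,"ty":0.05,"tz":-0.001,"roll":0,"fingers":0},{"tx":0.035,"ty":0.1,"tz":-0.001,"roll":0,"fingers":0},{"tx":0.045,"ty":0.15,"tz":-0.001,"roll":0,"fingers":0},{"tx":0.045,"ty":0.18,"tz":-0.001,"roll":0,"fingers":0},{"tx":0.045,"ty":0.19,"tz":-0.001,"roll":0,"fingers":0},{"tx":0.045,"ty":0.195,"tz":-0.001,"roll":0,"fingers":0},{"tx":0.045,"ty":0.197,"tz":-0.001,"roll":0,"fingers":0},{"tx":0.045,"ty":0.198,"tz":-0.001,"roll":0,"fingers":0}])

```text
time: 55.45
tool_pos: [0.4531, 0.2605, 0.038]
orientation: [-1.63, -0.186, 1.774]
force: [-0.3, 0.2, -3.8]
opening: 0.27
```

```bash
python3 t.py
```

```text
55.45 [0.4531 0.2605 0.038 ] [ 0.158 -0.194 -0.557  1.156  0.188 -0.035] [-0.3  0.2 -3.8] 0.27
[[-0.198  0.021 -0.98 ]
 [ 0.963  0.192 -0.19 ]
 [ 0.185 -0.981 -0.058]]
```

>>> arm_command(steps=[{"tx":0,"ty":0.001,"tz":0,"roll":0,"fingers":0},{"tx":0,"ty":0.002,"tz":0,"roll":0,"fingers":0},{"tx":0,"ty":0.003,"tz":0,"roll":0,"fingers":0},{"tx":0,"ty":0.003,"tz":0,"roll":0,"fingers":0.03},{"tx":0,"ty":0.003,"tz":0,"roll":0,"fingers":0.045},{"tx":0,"ty":0.003,"tz":0,"roll":0,"fingers":0.06},{"tx":0,"ty":0.003,"tz":0,"roll":0,"fingers":0.075},{"tx":0,"ty":0.003,"tz":0,"roll":0,"fingers":0.085}])

```text
time: 56.45
tool_pos: [0.4531, 0.2611, 0.035]
orientation: [-1.63, -0.186, 1.774]
force: [-0.2, 0.5, -0.3]
opening: 0.995
```

```bash
python3 t.py; python3 -c "
from h import *
snap('wrist','wr4.png')"
```

```text
56.45 [0.4531 0.2611 0.035 ] [ 0.159 -0.19  -0.56   1.15   0.188 -0.034] [-0.2  0.5 -0.3] 0.995
[[-0.198  0.021 -0.98 ]
 [ 0.963  0.192 -0.19 ]
 [ 0.184 -0.981 -0.058]]
```

View pics/wr4.png

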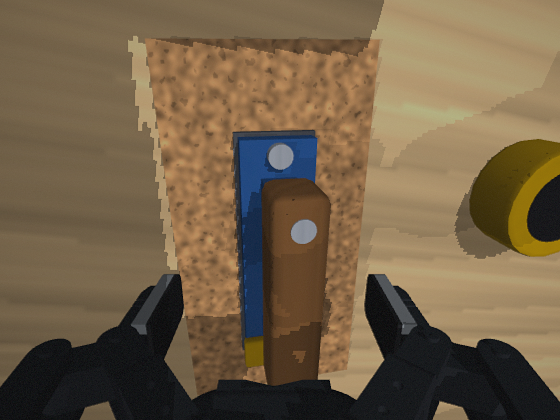

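>>> arm_command(steps=[{"tx":0,"ty":-0.02,"tz":0,"roll":0,"fingers":0.085},{"tx":0,"ty":-0.05,"tz":0,"roll":0,"fingers":0.085},{"tx":0,"ty":-0.09,"tz":0,"roll":0,"fingers":0.085},{"tx":0,"ty":-0.13,"tz":0,"roll":0,"fingers":0.085},{"tx":0,"ty":-0.16,"tz":0,"roll":0,"fingers":0.085},{"tx":0,"ty":-0.18,"tz":0,"roll":0,"fingers":0.085},{"tx":0,"ty":-0.18,"tz":0,"roll":0,"fingers":0.085},{"tx":0,"ty":-0.18,"tz":0,"roll":0,"fingers":0.085}])

```text
time: 57.5
tool_pos: [0.449, 0.2265, 0.2106]
orientation: [-1.629, -0.186, 1.773]
force: [-1.0, 0.3, -0.8]
opening: 0.997
```

```bash
python3 t.py; python3 - <<'E'
from h import *
s=snap('scene')
a=cv2.resize(s['bgr'][130:330,200:400],None,fx=3,fy=3,interpolation=cv2.INTER_CUBIC)
cv2.imwrite('pics/fin.png',a)
E
```

```text
57.5 [0.449  0.2265 0.2106] [ 0.086 -0.304 -0.334  1.504  0.191 -0.108] [-1.   0.3 -0.8] 0.997
[[-0.198  0.02  -0.98 ]
 [ 0.963  0.192 -0.19 ]
 [ 0.185 -0.981 -0.057]]
```

View pics/fin.png

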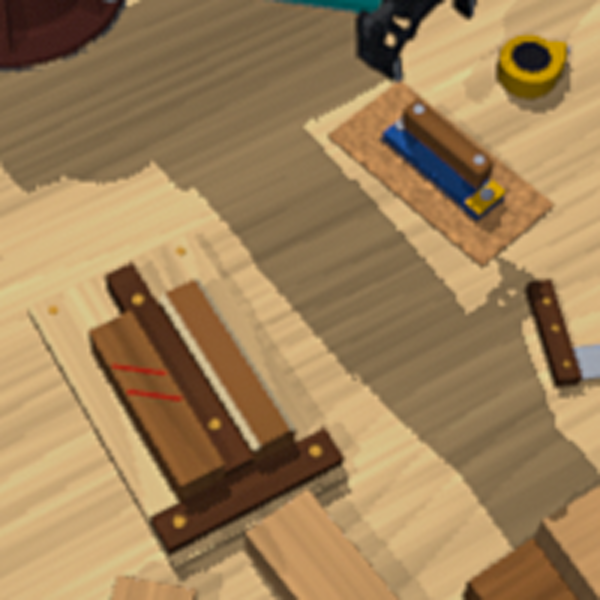

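```bash
python3 -c "
from rig import r
print(r.hand_in())"
```

```text
the job is handed in; nothing more can be done
None
```

I filed the outer top edge of the red-marked rail and laid the blue file back sole down on its cork mat. I handed in at about 57.5 s. The pressure was not a steady 10 N.

**How it was held:** The move rows offer no tilt. I tilted the hand to about 45° in small steps by pushing it against the edge of its reach, then brought it back to about 11° the same way. The file leaned outward between about 43° and 46° during the strokes.

**Strokes:** There were six toe-first pushes in total, each lifted clear at the end and brought back through the air.
- **First three:** at least one lost contact towards the stop, because I had assumed the rail's top rose along its length and it falls. The first two were not measured there.
- **Last three:** these ran the full length and past the end, following the measured fall.

**What the checks showed:**
- **Pressure:** the force readings I took came to about 7 to 20 N, mostly 8 to 17 N. Between readings the force is not known.
- **Flatness:** the sole sat about 1 to 1.5° nose-up to the edge, so contact was mostly towards the heel.
- **Chamfer:** I could not see the cut in the last picture, so I have not confirmed it by eye.
- **Joint 4:** it read 2.111 rad against a stated limit of 2.11 while I was bringing the tilt back. That may be rounding, or it may count as passing its range.
- **Scene:** in the last picture, a crop of the work area, the rail sits against the stop and fence. The finished rail and the other items in view look unmoved, and the gripper is open and clear of the file.

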